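Stow the tray of fittings in the bench rack

ROBOT

A 7-joint arm with a two-finger parallel gripper is mounted at the origin on the work surface. World frame = base frame: x ahead of the robot, y to its left, z up, the work surface at z = 0. Lengths are in m, angles in rad, forces in N, time in s.
With the tool pointing down it reaches from about 0.35 to 0.9 m from the base axis. Payload 8.1 kg.
Tool frame: the origin (TCP) lies on the centre line of the jaws, within the pads' length; the fingertips stand arm.tip_extent ahead of it and the grasp point (between the pads) lies 3 mm ahead of it (arm.tip_extent is the distance from the TCP to the fingertips, in m); y points along the fingers, z is the direction in which the jaws open and shut, and the axes are right-handed (so a half turn about y gives the same grasp; the last joint's range is limited). The gripper opens to 92 mm and grips with 3 to 60 N. Pads are 19 mm wide; open, the fingers measure 130 mm over their backs; the gripper's body (75 mm by 190 mm) begins 47 mm behind the grasp point.
Start: joints at [1.114, 0.434, 0.025, 1.573, -0.012, 1.134, -0.075], TCP at [0.217, -0.586, 0.216] pointing down, gripper open.
Joint ranges: [-2.62, 2.62], [-0.44, 2.09], [-1.27, 1.32], [0.08, 2.57], [-1.32, 4.46], [0.12, 2], [-2.74, 2.74]. Speed limits (rad/s): [2.22, 2.22, 3.01, 3.01, 3.14, 3.14, 3.14].

INTERFACE

Orientations are given as a rotation vector (axis times angle).
In Python, from cell import observe, get_image, sign_off, boxes_of, place_of, arm gives the robot as it stands.
- The arm moves only by the tool arm_command, never from a script. Its argument "plan" is a list of rows, each a list of 2 entries, a list of its own where there are three numbers: the shift along the tool's x, y, z in m, then the turn, a rotation vector about the tool's x, y, z in degrees. In form: [[[tx, ty, tz], [ax, ay, az]], ...]. A call has 1 to 5 rows; each row is the pose to reach, as a shift and turn from the pose commanded when the call began, along the tool's axes at that moment; what a row does not reach only later rows make up. A row lasts 1/10 s, in which the tool goes at most 50 mm and 8.59 degrees, less where a joint would pass 70% of its speed; a pose out of reach is approached as far as the arm can. A call with a gripper value outside its range is refused whole. "fingers" is the closure, from -1 (fully open) to 1 (shut), set as the call begins (left out, the last holds). The fingers move at their own pace and stop on an object; "squeeze" is the grip in N (left out, the last holds). Time passes only in rows, so rows that repeat a pose let the fingers close. It gives the time, the measured TCP pose, the force and the opening at its end, in the units of the state.
- observe(): the state, without advancing time (a new reading comes with each control period).
- get_image(name): name is "side" or "top"; returns a dict with "color" (384x512x3 uint8, red, green, blue), "camera_matrix" (3x3 intrinsics, pixels), "distortion" ([k1, k2, p1, p2, k3] as OpenCV has them; the pictures are not rectified), "world_to_cam" (4x4, takes a point from world to camera coordinates). Camera axes: x right, y up, looking along -z (the intrinsics and any distortion apply to the point x, -y, -z); pixel columns grow to the right and rows downward; lengths in m; the calibration is good to about 2 mm. A picture is of the moment at which its call begins. There is no depth.
- sign_off(): hands the job in, once; it reports no verdict.
Trained networks look in a picture, given as the dict that the camera call returned (one of the last four; its "shot" number tells which), for a name from the list of things; names that differ only in an ending like _2 or _b are one class to them, and where a whole thing is asked for, a point or a joint stands for the part that bears it (a point fixed in the world has none). Each returns a list of dicts, best first, with "confidence" (0 to 1); they miss things now and then, are a little off and sometimes report something else, mostly with a low value. They report only what shows in the picture. A call takes as long as a camera call. They do not tell look-alikes from the thing itself.
- boxes_of(picture, thing): "point" ([column, row] in pixels, amid what is visible of it).
- place_of(picture, thing): "point" ([column, row] in pixels: a listed point, or the origin of a listed thing).
The state is a dict: "clock": time; "joints": joint angles; "dq": joint speeds; "joint_efforts": joint torques, N m; "position": TCP position; "ee_rot": TCP orientation; "force": force on the tool from outside, world axes, zero at the start; "ft_torque": the same for the moment, N m; "width": opening from 0.0 (shut) to 1.0 (fully open).
Only numpy, scipy, OpenCV 4.12 (cv2) and the standard library are available. Lean on these libraries where they do the work, as an engineer would, in place of code of your own. Each camera call takes 0.05 s, during which the arm holds its last target.

TASK

Put the stray copper tee into the green tray with the other fittings. Then, without carrying the tray, lift only its front edge onto the rack's retaining lip, and push it from behind over the lip and under the low shelf until the whole tray lies flat on the deck, up against the back stop. Keep the fittings in the tray, never tip it steeply, and leave everything else on the bench where it is.

Things in the scene. Friction and masses are not known exactly. Their poses are not given: they have to be found in the camera images.
- rack: Bench rack fixed on the left side of the bench. Below is an open bay: an aluminium pan with a flat deck 5 mm above the bench, 170 mm wide between side flanges 16 mm high. Origin: middle of the foot of the front lip, on the bench; x = level, from the lip into the bay; y = along the lip; z = up. Four posts 250 mm high stand outside the flanges at x = 174-196 and 324-346 mm, |y| = 89-111 mm.
- rack_lip (a point): Retaining lip folded up along the front of the rack's pan: 17 mm high above the bench, rounded top, 6 mm thick, 178 mm wide. Point: middle of its top edge, 2 mm before the rack's origin. Axes as the rack.
- rack_stop (a point): Back stop of the rack's bay, an upright plate 70 mm high across the full width. Point: middle of its near face, 340 mm behind the rack's origin, 35 mm above the bench. Axes as the rack.
- rack_bar (a point): Front bar (8 mm thick) of the low wire shelf above the bay; the shelf's rods span 149 to 157 mm above the bench and run back from here over the rest of the bay, with stock on them. Point: middle of the bar, 130 mm behind the rack's origin, 153 mm above the bench. Axes as the rack.
- tray_center (a point): Green sheet-steel tray, open on top, 206 (x) by 140 mm (y) outside; 3 mm walls and floor; a rolled round rim 9 mm thick along the top of all walls, centred on them (212 by 146 mm over the rim, top 51 mm above the underside). Point: its middle, 25.5 mm above the underside. x = to its front (the end facing the rack), y = across. 0.4-0.65 kg empty. The front 55 mm inside are free.
- tray_front (a point): Middle of the axis of the rolled rim of the tray's front wall: 101.5 mm ahead of the middle, 46.5 mm above the underside. Same axes as the tray. The rim (9 mm) can be pinched here from above, one finger inside the tray.
- tray_back (a point): Middle of the axis of the rolled rim of the tray's back wall: 101.5 mm behind the middle, 46.5 mm above the underside. Same axes as the tray. The outer face of the back wall is 1.5 mm behind this point, and the rim stands 3 mm proud of it. While the tray crosses the lip its back end must be free to rise by up to 30 mm: pushed hard and held down by the fingertips' grip, it jams.
- stray_tee_mid (a point): Copper tee lying flat: straight run 50 mm long, 24 mm diameter, flat ends; branch of the same diameter reaching 28 mm from the run's axis. Point: where the axes cross, half-way up (12 mm above its support). x = along the run, y = out along the branch. 70 g. This is the stray one: it lies on the bench between the tray and the rack.
- tee_a_mid (a point): Copper tee lying flat: straight run 50 mm long, 24 mm diameter, flat ends; branch of the same diameter reaching 28 mm from the run's axis. Point: where the axes cross, half-way up (12 mm above its support). x = along the run, y = out along the branch. 70 g. Lies in the back of the tray.
- tee_b_mid (a point): Copper tee lying flat: straight run 50 mm long, 24 mm diameter, flat ends; branch of the same diameter reaching 28 mm from the run's axis. Point: where the axes cross, half-way up (12 mm above its support). x = along the run, y = out along the branch. 70 g. Lies in the back of the tray.
- cap_mid (a point): Copper end cap standing in the middle part of the tray: 30 mm diameter, 24 mm high. Point: its centre, half-way up. 50 g.
- flux_jar_mid (a point): Flux jar, white with a blue lid, 59 mm diameter, 48 mm high, standing beside the way to the rack's lip. Point: its centre, half-way up. Leave alone.
- solder_spool_mid (a point): Spool of solder wire with black flanges, 62 mm diameter, 44 mm high, standing beside the way to the rack's lip. Point: its centre, half-way up. Leave alone.
- brush_mid (a point): Wire brush lying on the bench beside the rack: 185 mm long (x), 24 mm wide, 18 mm high. Point: its centre. Leave alone.
- pipe_cutter_mid (a point): Red pipe cutter lying on the bench beside the tray: 122 mm long (x), 24 mm wide, 40 mm high. Point: its centre, to 2 mm. Leave alone.
- firebrick_mid (a point): Firebrick on the heat board at the right: 230 x 114 x 64 mm. Point: its centre. Leave alone.
- torch_mid (a point): Blue and brass brazing torch on the heat board, 270 mm long (x, tip to +x), 45 mm wide, 28 mm high. Point: middle of its handle end. Leave alone.
Things that resemble listed ones, but are neither listed nor needed, are in the scene too. What is shaped like the part that bears stray_tee_mid but pink is not meant.

How it is judged:
On the way, in this order (a step that is already met when the one before it is completed fails the run):
1. the stray tee lies in the tray with the other fittings (x of stray_tee_mid in the frame of tray_center between -0.1 and 0.1 m and y of stray_tee_mid in the frame of tray_center between -0.067 and 0.067 m and z of stray_tee_mid in the frame of tray_center between -0.03 and 0.03 m), for 0.2 s.
2. the tray's front edge is up over the lip (front rim more than 10 mm past the lip and more than 57 mm above the bench) while its back end is still down on the bench (back rim lower than 53 mm) (x of tray_front in the frame of rack above 0.01 m and height (world z) of tray_front above 0.057 m and height (world z) of tray_back below 0.053 m), for 0.2 s.
At the end, for the whole second after the job is handed in: The tray lies flat (within 2 degrees) on the rack's deck behind the lip, its front rim within 15 mm of the back stop; the stray tee, both other tees and the cap lie in it (points within its walls, within 30 mm of its mid-height); every bystander is within 30 mm of its start (all of step 1 and x of tray_front in the frame of rack above 0.3205 m and angle between tray_center's own z axis and vertical below 0.035 rad and height (world z) of tray_center between 0.025 and 0.036 m and y of tray_center in the frame of rack between -0.025 and 0.025 m and x of tee_a_mid in the frame of tray_center between -0.1 and 0.1 m and y of tee_a_mid in the frame of tray_center between -0.067 and 0.067 m and z of tee_a_mid in the frame of tray_center between -0.03 and 0.03 m and x of tee_b_mid in the frame of tray_center between -0.1 and 0.1 m and y of tee_b_mid in the frame of tray_center between -0.067 and 0.067 m and z of tee_b_mid in the frame of tray_center between -0.03 and 0.03 m and x of cap_mid in the frame of tray_center between -0.1 and 0.1 m and y of cap_mid in the frame of tray_center between -0.067 and 0.067 m and z of cap_mid in the frame of tray_center between -0.03 and 0.03 m and distance of each of flux_jar_mid, solder_spool_mid, brush_mid, pipe_cutter_mid, firebrick_mid, torch_mid from where it was at the start of the episode below 0.03 m); the robot touches nothing.
It fails at once if the tray is tipped more than 20 degrees (angle between tray_center's own z axis and vertical above 0.35 rad).
It fails at once if the tray is carried: its back rim rises above 100 mm (underside of its back end more than about 53 mm up) (height (world z) of tray_back above 0.1 m).
It fails at once if a bystander (jar, spool, brush, pipe cutter, firebrick, torch) is moved by more than 30 mm (distance of any of flux_jar_mid, solder_spool_mid, brush_mid, pipe_cutter_mid, firebrick_mid, torch_mid from where it was at the start of the episode above 0.03 m).
It also fails if it takes over 72 s, if anything falls off the work surface, if the arm or the gripper's body presses on something with over 40 N, if the wrist force passes 120 N, or if a joint passes its speed limit or range.

## Working session

There is one attempt and no reset: what is moved stays moved. The work goes in short steps, Python scripts to look and compute and a tool call to move; the robot and the scene stay as the last step left them, time stands still between calls to the robot, and variables do not carry over. Pictures are saved under pics/ and viewed, and the job is handed in when it is done.

Besides the shell and the picture viewer there is one more tool, called after "Emit:" in YAML: its name, and indented under it one key for each argument. arm_command: Moves the arm, as the interface text tells. Its arguments: {"type":"object","properties":{"plan":{"type":"array","items":{"type":"array"}},"fingers":{"type":"number"},"squeeze":{"type":"number"}},"required":["plan"]}

```bash
ls; mkdir -p pics; python3 - <<'E'
from cell import *
import cv2
print(observe()); print(vars(arm) if hasattr(arm,'__dict__') else arm)
for n in ("side","top"):
    p=get_image(n); cv2.imwrite(f"pics/{n}0.png",cv2.resize(p["color"][:,:,::-1],None,fx=1.5,fy=1.5))
    print(n,p["camera_matrix"],p["distortion"],p["world_to_cam"])
E
```

```text
pics
{'clock': 0.0, 'joints': array([ 1.11438905,  0.43526121,  0.02498378,  1.57407825, -0.01161385,
        1.1339761 , -0.07507492]), 'dq': array([-0.00101696, -0.0004549 ,  0.0012974 ,  0.0003001 ,  0.00090246,
       -0.00136411,  0.00026502]), 'joint_efforts': array([-3.22214055e-04, -6.67855310e+01,  9.84111093e-01, -3.14469302e+01,
       -6.07887260e-02,  4.28579771e-02,  9.12290625e-05]), 'position': array([ 0.21631157, -0.58582726,  0.21532864]), 'ee_rot': array([-0.36309985,  2.03062821, -2.02748837]), 'force': array([-0.51258386, -0.18213888, -0.3358821 ]), 'ft_torque': array([0.04974766, 0.00425502, 0.00865613]), 'width': 1.0005926838439616}
{}
side [[475.54945563   0.         254.9205037 ]
 [  0.         475.54945563 184.83467092]
 [  0.           0.           1.        ]] [-0.11520338  0.          0.          0.          0.        ] [[-0.95625668 -0.29199852 -0.01760742  0.50152825]
 [ 0.17217292 -0.6104617   0.77310608 -0.21248367]
 [-0.23649449  0.73625633  0.63403231 -1.41813981]
 [ 0.          0.          0.          1.        ]]
top [[395.07942515   0.         258.29640027]
 [  0.         395.07942515 190.51057345]
 [  0.           0.           1.        ]] [-0.07058497  0.          0.          0.          0.        ] [[ 9.92763314e-03 -9.99949572e-01  1.51497839e-03 -6.85851790e-02]
 [ 9.89917837e-01  1.00420933e-02  1.41286346e-01 -5.68464305e-01]
 [-1.41294435e-01  9.70651259e-05  9.89967612e-01 -1.28360822e+00]
 [ 0.00000000e+00  0.00000000e+00  0.00000000e+00  1.00000000e+00]]
```

View pics/side0.png

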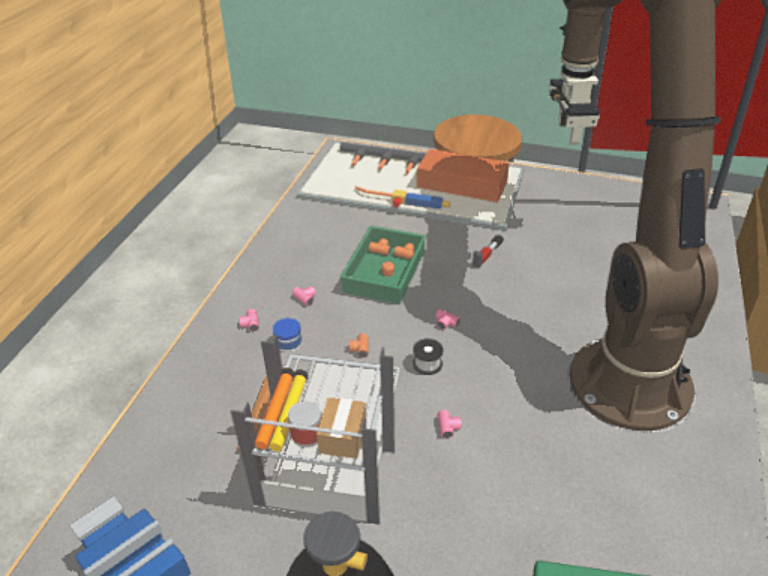

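View pics/top0.png

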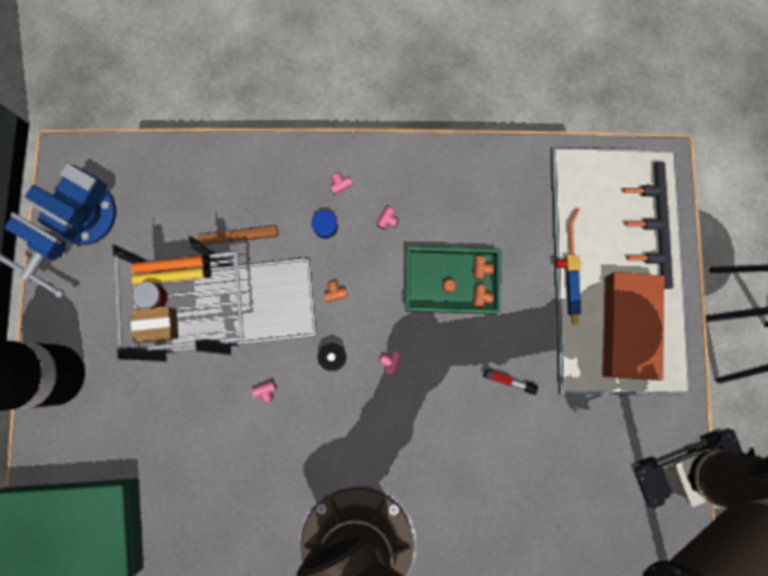

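```bash
python3 -c "
from cell import arm
print([ (a,getattr(arm,a)) for a in dir(arm) if not a.startswith('__')])"
```

```text
[('PlanningError', <class 'cell.PlanningError'>), ('tip_extent', 0.022)]
```

The side view shows the only copper-coloured tee on the bench at about (358,345), which is (335,292) in the top view. It lies between the tray and the rack. The other four loose tees are pink. Next I'll locate everything.

```bash
cat > h.py <<'E'
from cell import *
import numpy as np, cv2
from scipy.spatial.transform import Rotation as R
from scipy.optimize import least_squares
F=np.diag([1.,-1,-1])
def proj(p,X):
    X=np.atleast_2d(X); W=p["world_to_cam"]; c=(X@W[:3,:3].T+W[:3,3])@F
    return cv2.projectPoints(c,np.zeros(3),np.zeros(3),p["camera_matrix"],np.array(p["distortion"]))[0][:,0]
def ray(p,px):
    u=cv2.undistortPoints(np.array([[px]],float),p["camera_matrix"],np.array(p["distortion"]))[0,0]
    W=p["world_to_cam"];d=W[:3,:3].T@(F@np.array([u[0],u[1],1]));o=-W[:3,:3].T@W[:3,3]
    return o,d/np.linalg.norm(d)
def onz(p,px,z):
    o,d=ray(p,px); return o+d*(z-o[2])/d[2]
def tri(r):
    A=np.zeros((3,3));b=np.zeros(3)
    for o,d in r:
        M=np.eye(3)-np.outer(d,d);A+=M;b+=M@o
    return np.linalg.solve(A,b)
E
python3 - <<'E'
from h import *
np.set_printoptions(precision=4,suppress=True)
s=observe(); print(R.from_rotvec(s["ee_rot"]).as_matrix())
S=get_image("side");T=get_image("top")
Z=dict(rack=0,rack_lip=.017,rack_stop=.035,rack_bar=.153,tray_center=.0255,tray_front=.0465,tray_back=.0465,stray_tee_mid=.012,tee_a_mid=.015,cap_mid=.015,flux_jar_mid=.024,solder_spool_mid=.022,brush_mid=.009,pipe_cutter_mid=.02)
for n,z in Z.items():
    for nm,p in(("S",S),("T",T)):
        for d in place_of(p,n)[:6]:
            print(n,nm,np.round(d["point"],1),round(d["confidence"],2),onz(p,d["point"],z)[:2])
E
```

```text
[[-0.9381 -0.0006  0.3464]
 [-0.3464  0.0012 -0.9381]
 [ 0.0001 -1.     -0.0014]]
rack S [237.6 242.7] 0.86 [0.5498 0.1013]
rack_lip S [239.4 241.9] 0.91 [0.5397 0.1117]
rack_lip T [209.  196.8] 0.77 [0.5491 0.1048]
rack_lip T [271.5 186.1] 0.21 [ 0.5881 -0.1078]
rack_stop S [206.6 335.3] 0.6 [0.5105 0.4592]
rack_stop T [104.9 204.5] 0.76 [0.5168 0.4556]
rack_bar S [224.5 239.6] 0.59 [0.5346 0.2371]
rack_bar S [256.4 179.3] 0.49 [ 0.5271 -0.0337]
rack_bar T [155.8 197.3] 0.86 [0.5288 0.2515]
rack_bar T [225.6 196.8] 0.36 [0.5326 0.0369]
tray_center S [255.9 175.4] 0.78 [ 0.5833 -0.2062]
tray_center T [302.3 188.5] 0.71 [ 0.5797 -0.2122]
tray_center T [224.7 234. ] 0.35 [0.4233 0.0479]
tray_front S [308.7 116.5] 0.71 [ 0.4796 -0.6161]
tray_front T [271.5 185.1] 0.87 [ 0.587  -0.1068]
tray_front T [318.9 176.9] 0.29 [ 0.6165 -0.266 ]
tray_back S [262.2 155.2] 0.76 [ 0.5878 -0.3021]
tray_back S [242.1 229. ] 0.38 [0.5389 0.0843]
tray_back T [331.5 188.2] 0.68 [ 0.5786 -0.3078]
tray_back T [208.2 197.5] 0.64 [0.543  0.1037]
stray_tee_mid S [298.3 281.7] 0.68 [0.3323 0.209 ]
stray_tee_mid
[... 498 characters left out ...]
42]
tee_a_mid S [248.  187.3] 0.52 [ 0.5944 -0.1473]
tee_a_mid S [268.8 165.3] 0.43 [ 0.559  -0.2895]
tee_a_mid T [319.4 178.2] 0.5 [ 0.6176 -0.2725]
tee_a_mid T [302.3 189.9] 0.26 [ 0.5764 -0.2134]
cap_mid S [257.  181.2] 0.4 [ 0.574  -0.1883]
cap_mid T [298.9 189. ] 0.52 [ 0.5794 -0.2017]
flux_jar_mid S [190.5 223.4] 0.53 [0.7127 0.0844]
flux_jar_mid T [215.2 147.5] 0.84 [0.7199 0.0874]
solder_spool_mid S [281.7 237.4] 0.9 [0.4191 0.0623]
solder_spool_mid T [222.9 235.6] 0.54 [0.4181 0.0541]
brush_mid S [173.  273.1] 0.64 [0.6884 0.2775]
brush_mid T [163.6 157.5] 0.7 [0.6866 0.2686]
pipe_cutter_mid S [327.7 166.8] 0.6 [ 0.3476 -0.3327]
pipe_cutter_mid T [338.5 252.7] 0.63 [ 0.3646 -0.3332]
```

```bash
python3 - <<'E'
from h import *
S=get_image("side");T=get_image("top")
a=T["color"][150:240,150:350];cv2.imwrite("pics/t1.png",cv2.resize(a[:,:,::-1],None,fx=4,fy=4,interpolation=cv2.INTER_CUBIC))
a=S["color"][140:260,200:310];cv2.imwrite("pics/s1.png",cv2.resize(a[:,:,::-1],None,fx=5,fy=5,interpolation=cv2.INTER_CUBIC))
E
```

```text
(no output)
```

View pics/t1.png

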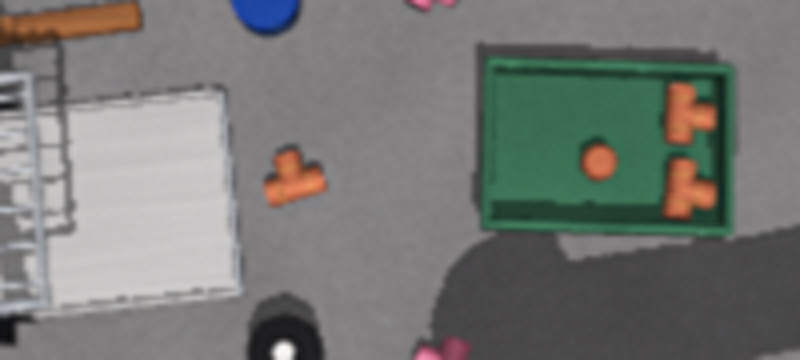

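View pics/s1.png

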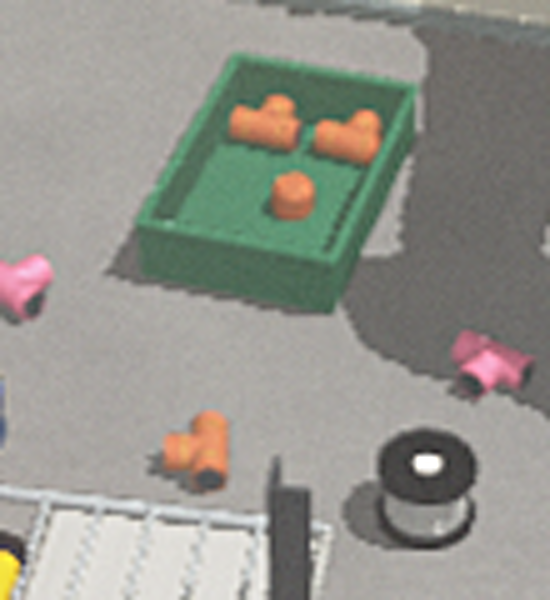

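```bash
python3 - <<'E'
from h import *
np.set_printoptions(precision=4,suppress=True)
T=get_image("top")
def q(x,y,z): return onz(T,((x+.5)/4-.5+150,(y+.5)/4-.5+150),z)
c=[q(*p,.047)[:2] for p in((486,57),(733,66),(733,235),(484,229))]
print("tray",np.array(c),np.mean(c,0)); c=np.array(c)
f=(c[0]+c[3])/2;b=(c[1]+c[2])/2;d=f-b;print(np.linalg.norm(d),np.degrees(np.arctan2(d[1],d[0])), np.linalg.norm(c[0]-c[3]), f,b)
l=[q(222,88,.017)[:2],q(240,292,.017)[:2]];l=np.array(l);e=l[0]-l[1]
print("lip",l,l.mean(0),np.linalg.norm(e),np.degrees(np.arctan2(e[1],e[0]))+90)
print("tee",q(267,190,.015),q(325,180,.015),q(288,158,.018), q(295,185,.024))
E
```

```text
tray [[ 0.6592 -0.1052]
 [ 0.6539 -0.3137]
 [ 0.5107 -0.3113]
 [ 0.5138 -0.1043]] [ 0.5844 -0.2086]
0.20779337854869942 88.83611282259594 0.145454219655532 [ 0.5865 -0.1047] [ 0.5823 -0.3125]
lip [[0.6362 0.1206]
 [0.4613 0.1004]] [0.5487 0.1105] 0.1761085177588521 96.60141093987677
tee [0.5485 0.0799 0.015 ] [0.5576 0.0305 0.015 ] [0.5758 0.0623 0.018 ] [0.5519 0.0553 0.024 ]
```

The crops confirm it. The stray tee is the copper one at about (223,196) in the top image, between the tray and the lip. The look-alikes are pink, and the other copper tees are inside the tray. I'll grip it across the branch, with one finger on the branch end and the other on the back of the run.

```bash
cat >> h.py <<'E'
def goal(psi,pitch=0):
    """jaw axis heading psi deg; pitch: tilt fingers (approach) from down toward heading psi+90"""
    p=np.radians(psi); z=np.array([np.cos(p),np.sin(p),0]); f=np.array([-np.sin(p),np.cos(p),0])
    a=np.radians(pitch); y=-np.cos(a)*np.array([0,0,1])+np.sin(a)*f
    return np.column_stack([np.cross(y,z),y,z])
def mv(pos,Rg):
    s=observe(); R0=R.from_rotvec(s["ee_rot"]).as_matrix()
    t=R0.T@(np.array(pos)-s["position"]); w=np.degrees(R.from_matrix(R0.T@Rg).as_rotvec())
    print("t",np.round(s["clock"],2),"pos",np.round(s["position"],4),"F",np.round(s["force"],1),"w",round(s["width"],3)); print("shift",np.round(t,4),"turn",np.round(w,2))
E
python3 -c "
from h import *
mv([.561,.057,.15],goal(10.4))"
```

```text
t 1.75 pos [ 0.2165 -0.5863  0.2162] F [-0.4  0.   0.5] w 1.001
shift [-0.546   0.0661 -0.4842] turn [ -0.   -80.13   0.  ]
```

Emit:
arm_command:
  plan:
    - [[-0.546, 0.066, -0.484], [0, -80.1, 0]]
    - [[-0.546, 0.066, -0.484], [0, -80.1, 0]]
    - [[-0.546, 0.066, -0.484], [0, -80.1, 0]]
    - [[-0.546, 0.066, -0.484], [0, -80.1, 0]]
    - [[-0.546, 0.066, -0.484], [0, -80.1, 0]]

```text
clock: 2.25
position: [0.3348, -0.3651, 0.1937]
ee_rot: [-0.955, 1.539, -1.541]
force: [1.4, -0.6, 0.5]
width: 0.996
```

```bash
python3 -c "
from h import *
mv([.561,.057,.15],goal(10.4))"
```

```text
t 2.25 pos [ 0.3348 -0.3651  0.1937] F [ 1.4 -0.6  0.5] w 0.996
shift [-0.4787  0.0435  0.0148] turn [-3.000e-02 -3.682e+01  4.000e-02]
```

Emit:
arm_command:
  plan:
    - [[-0.479, 0.0435, 0.015], [0, -36.8, 0]]
    - [[-0.479, 0.0435, 0.015], [0, -36.8, 0]]
    - [[-0.479, 0.0435, 0.015], [0, -36.8, 0]]
    - [[-0.479, 0.0435, 0.015], [0, -36.8, 0]]
    - [[-0.479, 0.0435, 0.015], [0, -36.8, 0]]

```text
clock: 2.75
position: [0.4538, -0.1465, 0.1712]
ee_rot: [-1.289, 1.075, -1.076]
force: [1.2, -0.1, -0.4]
width: 0.997
```

```bash
python3 -c "
from h import *
mv([.561,.057,.12],goal(10.4))"
```

```text
t 2.75 pos [ 0.4538 -0.1465  0.1712] F [ 1.2 -0.1 -0.4] w 0.997
shift [-0.181   0.0512  0.1419] turn [-0.04 -0.07  0.03]
```

Emit:
arm_command:
  plan:
    - [[-0.181, 0.051, 0.142], [0, 0, 0]]
    - [[-0.181, 0.051, 0.142], [0, 0, 0]]
    - [[-0.181, 0.051, 0.142], [0, 0, 0]]
    - [[-0.181, 0.051, 0.142], [0, 0, 0]]
    - [[-0.181, 0.051, 0.142], [0, 0, 0]]

```text
clock: 3.25
position: [0.5624, 0.0584, 0.1195]
ee_rot: [-1.287, 1.078, -1.077]
force: [0.4, -0.4, -0.3]
width: 1.002
```

```bash
python3 -c "
from h import *
mv([.561,.057,.027],goal(10.4))"
```

```text
t 3.25 pos [0.5624 0.0584 0.1195] F [ 0.4 -0.4 -0.3] w 1.002
shift [ 0.0012  0.0925 -0.0017] turn [-0.04 -0.24 -0.06]
```

Emit:
arm_command:
  plan:
    - [[0.001, 0.035, -0.0015], [0, 0, 0]]
    - [[0.001, 0.065, -0.0015], [0, 0, 0]]
    - [[0.001, 0.085, -0.0015], [0, 0, 0]]
    - [[0.001, 0.0925, -0.0015], [0, 0, 0]]
    - [[0.001, 0.0925, -0.0015], [0, 0, 0]]

```text
clock: 3.75
position: [0.5596, 0.0535, 0.0268]
ee_rot: [-1.288, 1.08, -1.079]
force: [0.6, 0.3, -0.6]
width: 0.995
```

Emit:
arm_command:
  plan:
    - [[0, 0, 0], [0, 0, 0]]
    - [[0, 0, 0], [0, 0, 0]]
    - [[0, 0, 0], [0, 0, 0]]
    - [[0, 0, 0], [0, 0, 0]]
    - [[0, 0, 0], [0, 0, 0]]
  fingers: 1
  squeeze: 20

```text
clock: 4.25
position: [0.5603, 0.0535, 0.0279]
ee_rot: [-1.287, 1.079, -1.08]
force: [0.3, 0.2, -0.1]
width: 0.616
```

Emit:
arm_command:
  plan:
    - [[0, 0, 0], [0, 0, 0]]
    - [[0, 0, 0], [0, 0, 0]]
    - [[0, 0, 0], [0, 0, 0]]
    - [[0, 0, 0], [0, 0, 0]]
    - [[0, 0, 0], [0, 0, 0]]

```text
clock: 4.75
position: [0.5601, 0.0536, 0.0275]
ee_rot: [-1.287, 1.079, -1.079]
force: [1.1, 0.4, 0.0]
width: 0.178
```

```bash
python3 -c "
from h import *
mv([.561,.057,.15],goal(10.4))"
```

```text
t 4.75 pos [0.5601 0.0536 0.0275] F [1.1 0.4 0. ] w 0.178
shift [-0.0032 -0.1225  0.0015] turn [ 0.01 -0.36 -0.  ]
```

Opening is 16 mm, less than the 40 mm expected, so I'll look.

```bash
python3 - <<'E'
from h import *
S=get_image("side");T=get_image("top")
a=T["color"][150:240,150:350];cv2.imwrite("pics/t2.png",cv2.resize(a[:,:,::-1],None,fx=4,fy=4,interpolation=cv2.INTER_CUBIC))
a=S["color"][160:280,180:320];cv2.imwrite("pics/s2.png",cv2.resize(a[:,:,::-1],None,fx=5,fy=5,interpolation=cv2.INTER_CUBIC))
E
```

```text
(no output)
```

View pics/s2.png

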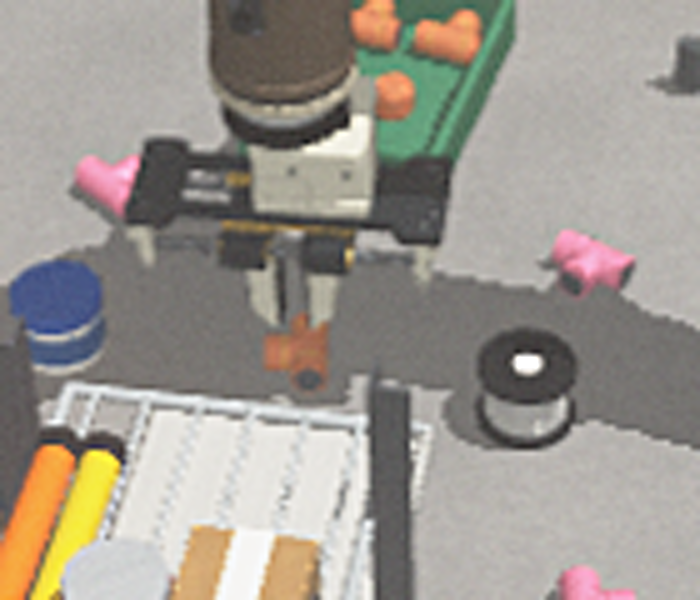

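View pics/t2.png

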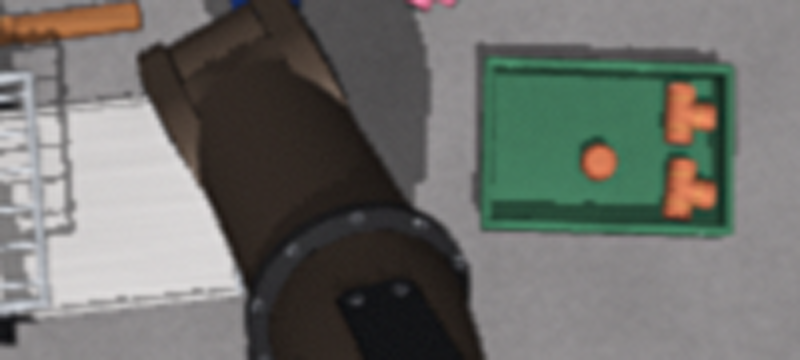

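```bash
python3 - <<'E'
from h import *
np.set_printoptions(precision=3,suppress=True)
s=observe();S=get_image("side");T=get_image("top")
R0=R.from_rotvec(s["ee_rot"]).as_matrix();p=s["position"]; print(p,R0,s["joints"])
for n,X in(("tcp",p),("tip",p+R0[:,1]*.022),("b",p-R0[:,1]*.044)):
    print(n,X,(proj(S,X)[0]-[180,160])*5+2)
for X in ([.553,.055,.012],[.553,.055,0],[.5485,.1125,.017]): print((proj(S,X)[0]-[180,160])*5+2,(proj(T,X)[0]-[150,150])*4+1.5)
print(s["joint_efforts"],s["ft_torque"],s["width"])
E
```

```text
[0.56  0.054 0.027] [[ 0.174 -0.     0.985]
 [-0.985 -0.     0.174]
 [ 0.    -1.    -0.   ]] [ 0.115  0.602 -0.43   1.889  0.363  0.728 -0.347]
tcp [0.56  0.054 0.027] [296.82  328.949]
tip [0.56  0.054 0.005] [298.188 353.82 ]
b [0.56  0.054 0.071] [294.011 277.739]
[307.679 350.211] [296.529 185.53 ]
[308.368 363.659] [297.713 187.305]
[284.998 409.47 ] [228.493 189.33 ]
[  0.004 -66.572  -7.035 -21.597  -0.048   0.01    0.   ] [-0.006 -0.125 -0.04 ] 0.09054690872181112
```

```bash
python3 - <<'E'
from h import *
S=get_image("side")
a=S["color"][200:250,215:265];cv2.imwrite("pics/s3.png",cv2.resize(a[:,:,::-1],None,fx=12,fy=12,interpolation=cv2.INTER_CUBIC))
E
```

```text
(no output)
```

View pics/s3.png

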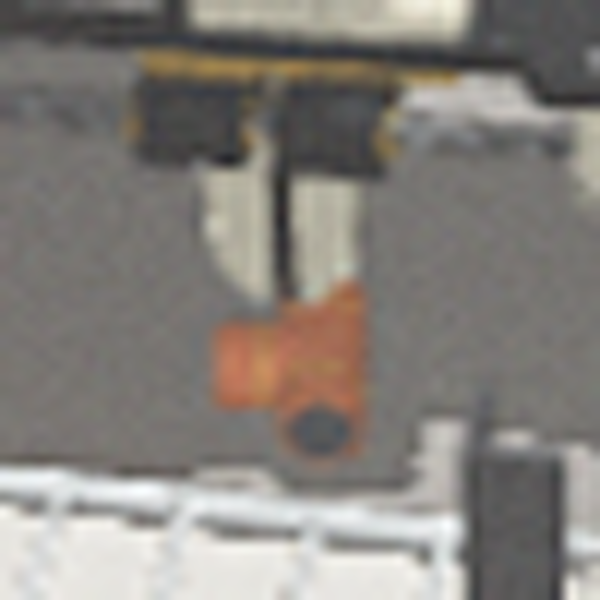

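Without moving, this view can't tell me whether the tips sit above or behind the tee. I'll rise and look again.

Emit:
arm_command:
  plan:
    - [[0, -0.03, 0], [0, 0, 0]]
    - [[0, -0.06, 0], [0, 0, 0]]
    - [[0, -0.06, 0], [0, 0, 0]]
  fingers: -1

```text
clock: 5.3
position: [0.5625, 0.0544, 0.0911]
ee_rot: [-1.282, 1.075, -1.082]
force: [0.7, -0.5, -0.4]
width: 0.218
```

```bash
python3 - <<'E'
from h import *
np.set_printoptions(precision=3,suppress=True)
s=observe();S=get_image("side")
R0=R.from_rotvec(s["ee_rot"]).as_matrix();p=s["position"]; print(p,s["width"])
for n,X in(("tcp",p),("tip",p+R0[:,1]*.022),("b",p-R0[:,1]*.044)):
    print(n,X,(proj(S,X)[0]-[205,180])*10+4.5)
a=S["color"][180:240,205:280];cv2.imwrite("pics/s4.png",cv2.resize(a[:,:,::-1],None,fx=10,fy=10,interpolation=cv2.INTER_CUBIC))
E
```

```text
[0.563 0.054 0.091] 0.21842564926599625
tcp [0.563 0.054 0.091] [327.523 309.193]
tip [0.563 0.054 0.069] [330.054 361.775]
b [0.562 0.054 0.135] [322.328 200.877]
```

View pics/s4.png

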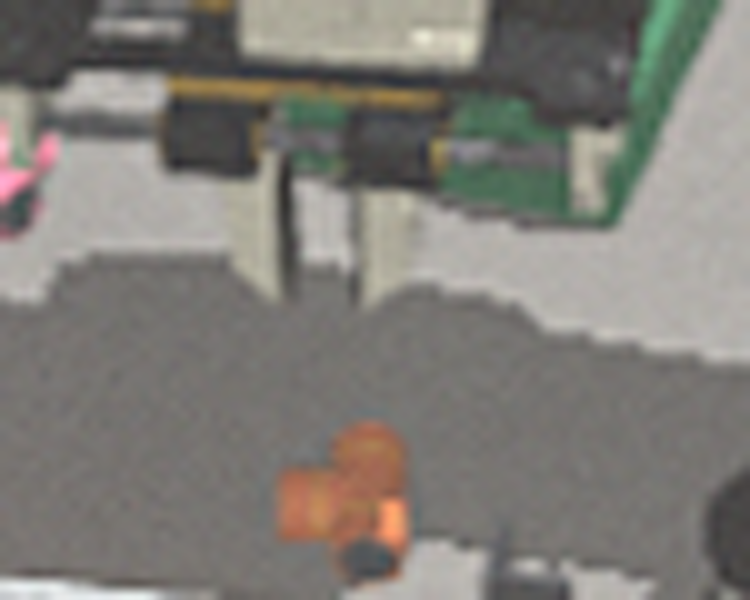

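```bash
python3 - <<'E'
from h import *
np.set_printoptions(precision=3,suppress=True)
S=get_image("side");T=get_image("top")
p=np.array([.2165,-.586,.2157]);y=np.array([0,0,-1]);z=np.array([.3464,-.938,0])
for nm,P,o in(("side",S,(350,30)),("top",T,(410,270))):
    im=cv2.imread(f"pics/{nm}0.png"); im=im[int(o[1]*1.5):int(o[1]*1.5)+150,int(o[0]*1.5):int(o[0]*1.5)+150]
    im=cv2.resize(im,None,fx=4,fy=4,interpolation=cv2.INTER_CUBIC)
    for X,c in((p,(255,0,255)),(p+.022*y,(255,255,0)),(p+.022*y+.046*z,(0,255,255)),(p+.022*y-.046*z,(0,255,255)),(p-.044*y,(0,0,255))):
        q=proj(P,X)[0]; u=((q+.5)*1.5-np.array([int(o[0]*1.5),int(o[1]*1.5)]))*4; cv2.circle(im,tuple(int(v) for v in u),4,c,-1)
    cv2.imwrite(f"pics/{nm}5.png",im)
E
```

```text
(no output)
```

View pics/side5.png

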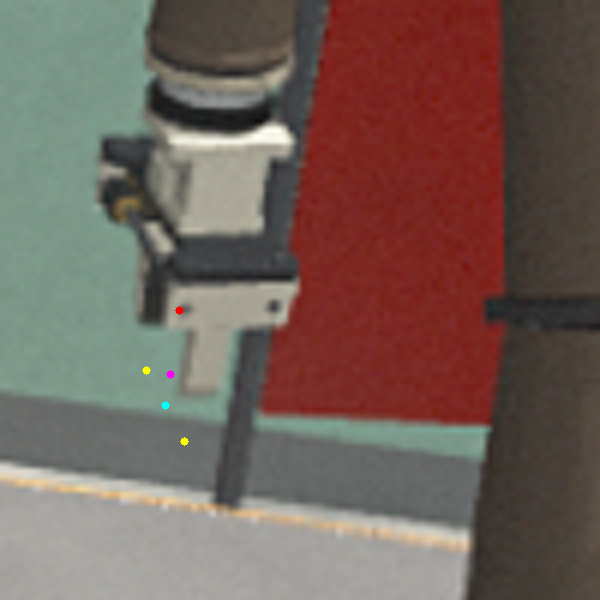

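View pics/top5.png

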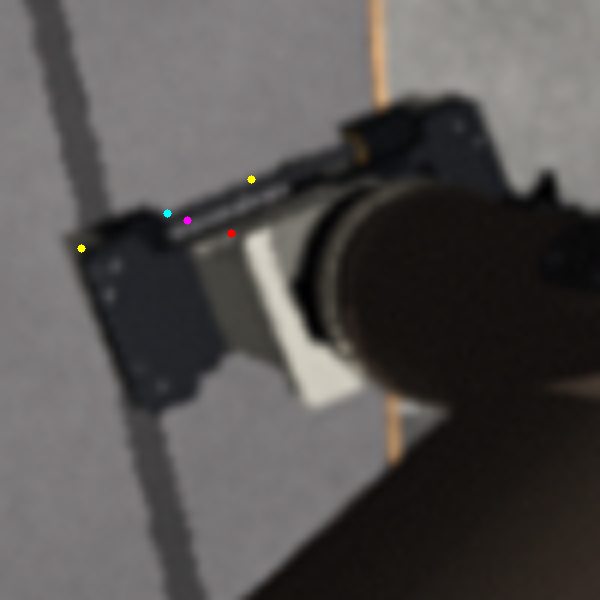

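The drawn TCP doesn't match the gripper in either view. I'll check whether the base sits at the origin in the pictures, and measure the offset.

```bash
python3 - <<'E'
from h import *
np.set_printoptions(precision=3,suppress=True)
S=get_image("side");T=get_image("top")
for nm,P in(("side",S),("top",T)):
    im=cv2.resize(P["color"][:,:,::-1],None,fx=1.5,fy=1.5)
    s=observe();R0=R.from_rotvec(s["ee_rot"]).as_matrix();p=s["position"]
    for r in(.06,.1):
      for a in np.linspace(0,6.28,40): 
        q=proj(P,[r*np.cos(a),r*np.sin(a),.0])[0]; cv2.circle(im,tuple(int(v) for v in q*1.5),1,(255,255,0),-1)
    # axis grid points on bench
    for X in np.array([[x,y,0] for x in np.arange(.2,1,.2) for y in np.arange(-.6,.7,.2)]):
        q=proj(P,X)[0]; cv2.circle(im,tuple(int(v) for v in q*1.5),2,(0,255,255),-1)
    q=proj(P,p+.022*R0[:,1])[0]; cv2.circle(im,tuple(int(v) for v in q*1.5),3,(255,0,255),-1)
    cv2.imwrite(f"pics/{nm}6.png",im)
E
```

```text
(no output)
```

View pics/side6.png

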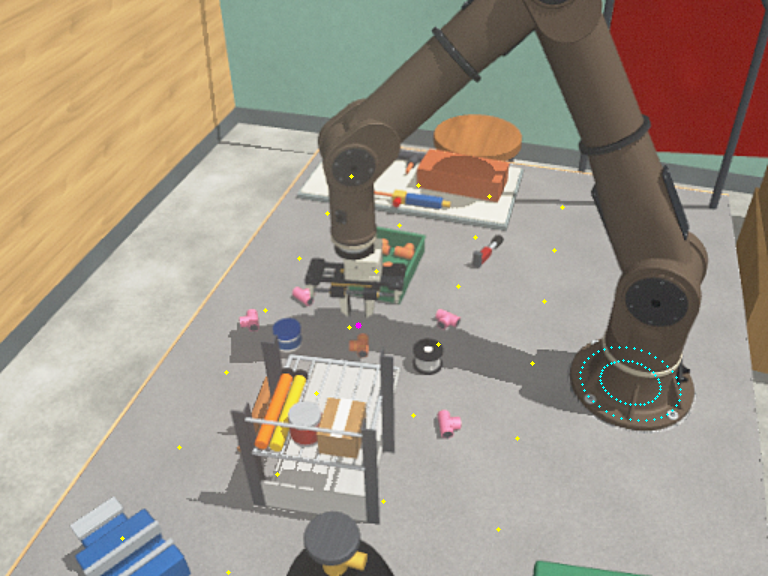

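View pics/top6.png

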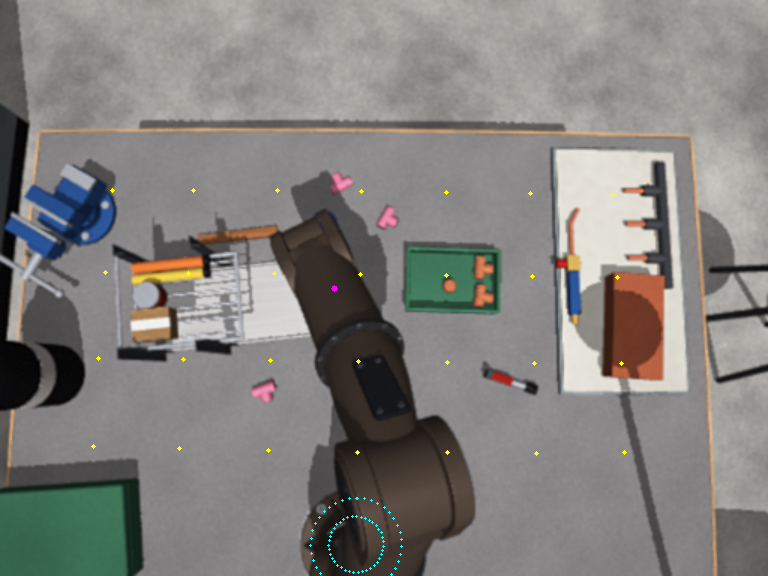

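The cameras agree with each other and with the base, so the reported TCP doesn't coincide with the real fingertips. They look about 25–30 mm off, mainly toward −y. I'll measure that by closing the fingers, touching the bench in a clear spot, and locating the tips in the side image at known height.

Emit:
arm_command:
  plan:
    - [[0.06, 0, 0], [0, 0, 0]]
    - [[0.06, 0.02, 0], [0, 0, 0]]
    - [[0.06, 0.04, 0], [0, 0, 0]]
    - [[0.06, 0.058, 0], [0, 0, 0]]
    - [[0.06, 0.058, 0], [0, 0, 0]]
  fingers: 1

```text
clock: 6.05
position: [0.5681, -0.0059, 0.0265]
ee_rot: [-1.291, 1.083, -1.076]
force: [-0.9, 0.2, -0.2]
width: 0.104
```

Emit:
arm_command:
  plan:
    - [[0, 0.002, 0], [0, 0, 0]]
    - [[0, 0.004, 0], [0, 0, 0]]
    - [[0, 0.006, 0], [0, 0, 0]]

```text
clock: 6.35
position: [0.5711, -0.0053, 0.0241]
ee_rot: [-1.286, 1.078, -1.08]
force: [0.6, -0.4, -0.1]
width: 0.004
```

```bash
cat > look.py <<'E'
from h import *
import sys
np.set_printoptions(precision=3,suppress=True)
tag=sys.argv[1]; 
s=observe();R0=R.from_rotvec(s["ee_rot"]).as_matrix();p=s["position"];print(s["clock"],p,s["force"],s["width"]*92)
S=get_image("side"); c,r,w,h,k=map(int,sys.argv[2:7])
a=cv2.resize(S["color"][r:r+h,c:c+w][:,:,::-1],None,fx=k,fy=k,interpolation=cv2.INTER_CUBIC)
for X,col in((p,(255,0,255)),(p+.022*R0[:,1],(255,255,0))):
    q=(proj(S,X)[0]-[c,r])*k+(k-1)/2; print(q); cv2.circle(a,tuple(int(v) for v in q),3,col,-1)
cv2.imwrite(f"pics/{tag}.png",a)
E
python3 look.py s7 205 160 75 60 10
```

```text
6.35 [ 0.571 -0.005  0.024] [ 0.63  -0.366 -0.1  ] 0.38551385284877326
[369.838 537.362]
[372.165 586.708]
```

View pics/s7.png

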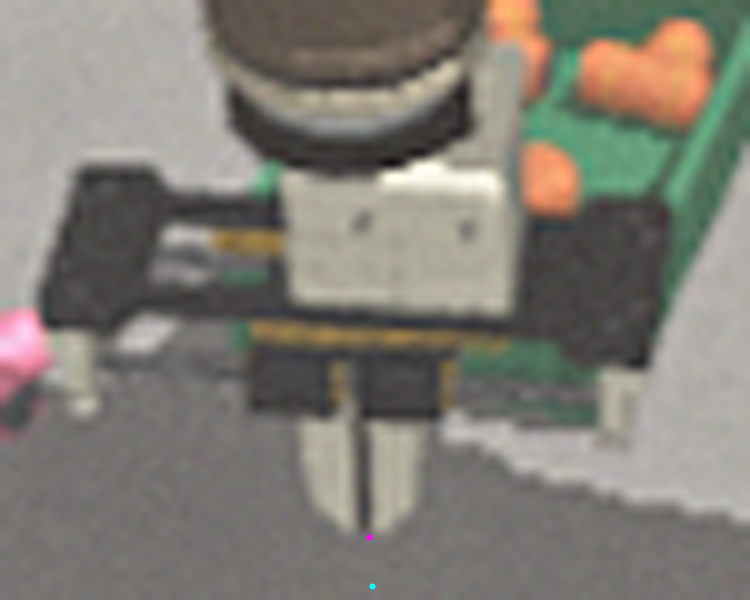

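Emit:
arm_command:
  plan:
    - [[0, 0.002, 0], [0, 0, 0]]
    - [[0, 0.004, 0], [0, 0, 0]]
    - [[0, 0.006, 0], [0, 0, 0]]

```text
clock: 6.7
position: [0.5706, -0.0055, 0.0175]
ee_rot: [-1.287, 1.079, -1.079]
force: [0.3, 0.2, -0.7]
width: 0.004
```

Emit:
arm_command:
  plan:
    - [[0, 0.002, 0], [0, 0, 0]]
    - [[0, 0.004, 0], [0, 0, 0]]
    - [[0, 0.006, 0], [0, 0, 0]]

```text
clock: 7.0
position: [0.5705, -0.0055, 0.0113]
ee_rot: [-1.287, 1.079, -1.079]
force: [0.2, 0.3, -0.2]
width: 0.004
```

Emit:
arm_command:
  plan:
    - [[0, 0.002, 0], [0, 0, 0]]
    - [[0, 0.004, 0], [0, 0, 0]]

```text
clock: 7.2
position: [0.5705, -0.0055, 0.0073]
ee_rot: [-1.287, 1.079, -1.079]
force: [-0.6, -0.7, -0.5]
width: 0.007
```

Emit:
arm_command:
  plan:
    - [[0, 0.002, 0], [0, 0, 0]]
    - [[0, 0.004, 0], [0, 0, 0]]

```text
clock: 7.4
position: [0.5705, -0.0055, 0.0033]
ee_rot: [-1.287, 1.079, -1.079]
force: [0.0, -0.2, -1.2]
width: 0.009
```

Emit:
arm_command:
  plan:
    - [[0, 0.002, 0], [0, 0, 0]]
    - [[0, 0.003, 0], [0, 0, 0]]

```text
clock: 7.6
position: [0.5704, -0.0055, 0.0003]
ee_rot: [-1.287, 1.079, -1.079]
force: [0.2, 0.8, -0.7]
width: 0.005
```

```bash
python3 look.py s8 205 160 75 60 10
```

```text
7.6 [ 0.57  -0.006  0.   ] [ 0.212  0.82  -0.652] 0.4742625382169632
[374.442 590.789]
[376.799 639.176]
```

View pics/s8.png

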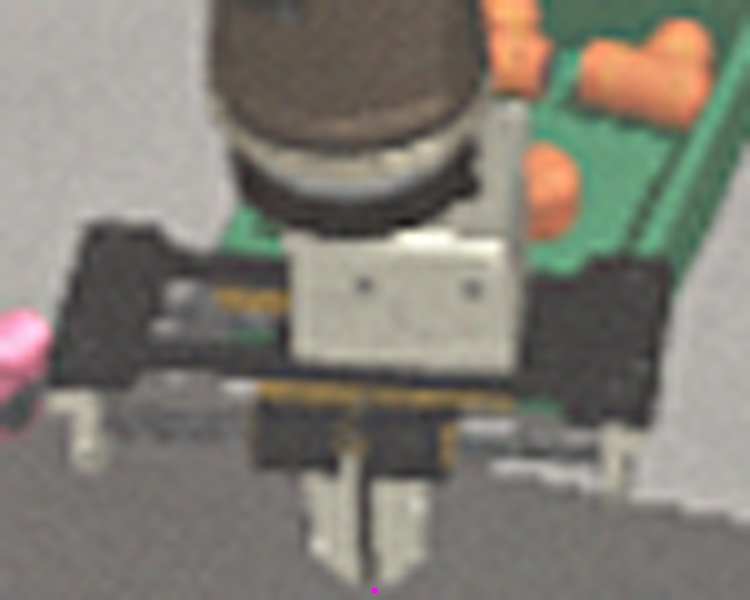

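Emit:
arm_command:
  plan:
    - [[0, 0.001, 0], [0, 0, 0]]
    - [[0, 0.002, 0], [0, 0, 0]]

```text
clock: 7.85
position: [0.5706, -0.0055, -0.0015]
ee_rot: [-1.287, 1.079, -1.079]
force: [-0.4, 0.6, 0.2]
width: 0.002
```

Emit:
arm_command:
  plan:
    - [[0, 0.001, 0], [0, 0, 0]]
    - [[0, 0.002, 0], [0, 0, 0]]

```text
clock: 8.05
position: [0.5706, -0.0055, -0.0036]
ee_rot: [-1.287, 1.079, -1.079]
force: [0.5, -0.5, 0.5]
width: 0.001
```

Emit:
arm_command:
  plan:
    - [[0, 0.001, 0], [0, 0, 0]]
    - [[0, 0.002, 0], [0, 0, 0]]

```text
clock: 8.25
position: [0.5705, -0.0055, -0.0056]
ee_rot: [-1.287, 1.079, -1.079]
force: [-0.1, -0.1, -0.1]
width: -0.001
```

Emit:
arm_command:
  plan:
    - [[0, 0.001, 0], [0, 0, 0]]
    - [[0, 0.002, 0], [0, 0, 0]]
    - [[0, 0.003, 0], [0, 0, 0]]

```text
clock: 8.55
position: [0.5705, -0.0055, -0.0086]
ee_rot: [-1.287, 1.079, -1.079]
force: [-0.2, 0.0, -1.2]
width: 0.003
```

Emit:
arm_command:
  plan:
    - [[0, 0.001, 0], [0, 0, 0]]
    - [[0, 0.002, 0], [0, 0, 0]]
    - [[0, 0.003, 0], [0, 0, 0]]

```text
clock: 8.85
position: [0.5706, -0.0055, -0.0104]
ee_rot: [-1.287, 1.079, -1.08]
force: [-8.0, -1.8, 27.8]
width: 0.006
```

```bash
python3 look.py s9 205 165 75 60 10
```

```text
8.85 [ 0.571 -0.006 -0.01 ] [-8.009 -1.799 27.8  ] 0.5163570587271212
[375.131 564.202]
[377.457 612.126]
```

View pics/s9.png

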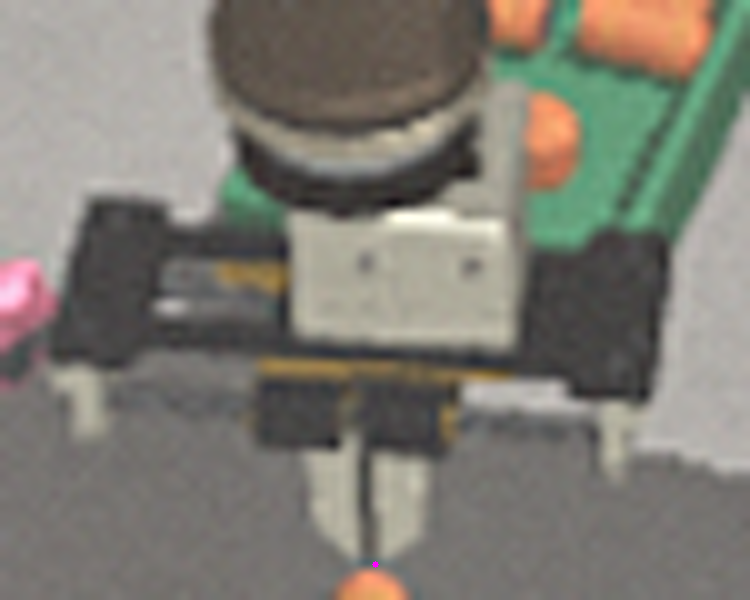

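```bash
python3 - <<'E'
from h import *
S=get_image("side")
for px in((372,557),(370,552)): print(onz(S,((px[0]-4.5)/10+205,(px[1]-4.5)/10+165),0))
print(onz(S,((372-4.5)/10+205,(557-4.5)/10+165),0.003))
print(observe()["position"])
E
```

```text
[0.5688926 0.0017741 0.       ]
[ 5.70260712e-01 -2.94556411e-04  0.00000000e+00]
[0.56780675 0.00473724 0.003     ]
[ 0.57055081 -0.00551139 -0.01033051]
```

Emit:
arm_command:
  plan:
    - [[0, -0.01, 0], [0, 0, 0]]
    - [[0, -0.05, 0], [0, 0, 0]]
    - [[0, -0.075, 0], [0, 0, 0]]
    - [[0, -0.075, 0], [0, 0, 0]]
  fingers: -1

```text
clock: 9.35
position: [0.5731, -0.005, 0.0673]
ee_rot: [-1.282, 1.075, -1.082]
force: [-0.4, -0.2, 0.5]
width: 0.304
```

The bench contact came at a reading of z ≈ −0.010. So the real TCP is the reading plus about (−0.001, +0.006, +0.032), and the first grasp had closed above the tee. I'll build that correction in and retry.

```bash
sed -i 's/^def mv(pos,Rg):/D=np.array([-.001,.006,.032])\ndef mv(pos,Rg):\n    pos=np.array(pos)-D/' h.py; python3 -c "
from h import *
mv([.561,.056,.07],goal(10.4))
mv([.561,.056,.027],goal(10.4))"
```

```text
t 9.35 pos [ 0.5731 -0.005   0.0673] F [-0.4 -0.2  0.5] w 0.304
shift [-0.0562  0.0292 -0.0016] turn [-0.36 -0.36  0.04]
t 9.35 pos [ 0.5731 -0.005   0.0673] F [-0.4 -0.2  0.5] w 0.304
shift [-0.0562  0.0722 -0.0018] turn [-0.36 -0.36  0.04]
```

Emit:
arm_command:
  plan:
    - [[-0.03, 0, -0.002], [0, 0, 0]]
    - [[-0.056, 0.01, -0.002], [0, 0, 0]]
    - [[-0.056, 0.02, -0.002], [0, 0, 0]]
    - [[-0.056, 0.02, -0.002], [0, 0, 0]]
    - [[-0.056, 0.02, -0.002], [0, 0, 0]]

```text
clock: 9.85
position: [0.5586, 0.0482, 0.043]
ee_rot: [-1.288, 1.08, -1.08]
force: [-0.4, -1.1, 0.1]
width: 0.738
```

```bash
python3 -c "
from h import *
mv([.561,.056,.027],goal(10.4))"
```

```text
t 9.85 pos [0.5586 0.0482 0.043 ] F [-0.4 -1.1  0.1] w 0.738
shift [-0.0012  0.048   0.0037] turn [ 0.07 -0.41  0.04]
```

Emit:
arm_command:
  plan:
    - [[-0.001, 0.01, 0.003], [0, 0, 0]]
    - [[-0.001, 0.025, 0.003], [0, 0, 0]]
    - [[-0.001, 0.04, 0.003], [0, 0, 0]]
    - [[-0.001, 0.046, 0.003], [0, 0, 0]]
    - [[-0.001, 0.047, 0.003], [0, 0, 0]]

```text
clock: 10.35
position: [0.5605, 0.0505, -0.0051]
ee_rot: [-1.289, 1.081, -1.078]
force: [0.2, 0.9, 0.4]
width: 0.999
```

Emit:
arm_command:
  plan:
    - [[0, 0, 0], [0, 0, 0]]
    - [[0, 0, 0], [0, 0, 0]]
    - [[0, 0, 0], [0, 0, 0]]
    - [[0, 0, 0], [0, 0, 0]]
    - [[0, 0, 0], [0, 0, 0]]
  fingers: 1
  squeeze: 25

```text
clock: 10.85
position: [0.5618, 0.0508, -0.0032]
ee_rot: [-1.287, 1.079, -1.079]
force: [-0.5, -0.4, -0.6]
width: 0.613
```

Emit:
arm_command:
  plan:
    - [[0, 0, 0], [0, 0, 0]]
    - [[0, 0, 0], [0, 0, 0]]
    - [[0, 0, 0], [0, 0, 0]]
    - [[0, 0, 0], [0, 0, 0]]

```text
clock: 11.25
position: [0.5617, 0.0508, -0.0034]
ee_rot: [-1.287, 1.079, -1.079]
force: [0.1, -0.5, 1.4]
width: 0.435
```

```bash
python3 look.py s10 205 180 75 60 10
```

```text
11.25 [ 0.562  0.051 -0.003] [ 0.068 -0.483  1.357] 40.01977842996116
[345.878 521.047]
[348.546 569.458]
```

View pics/s10.png

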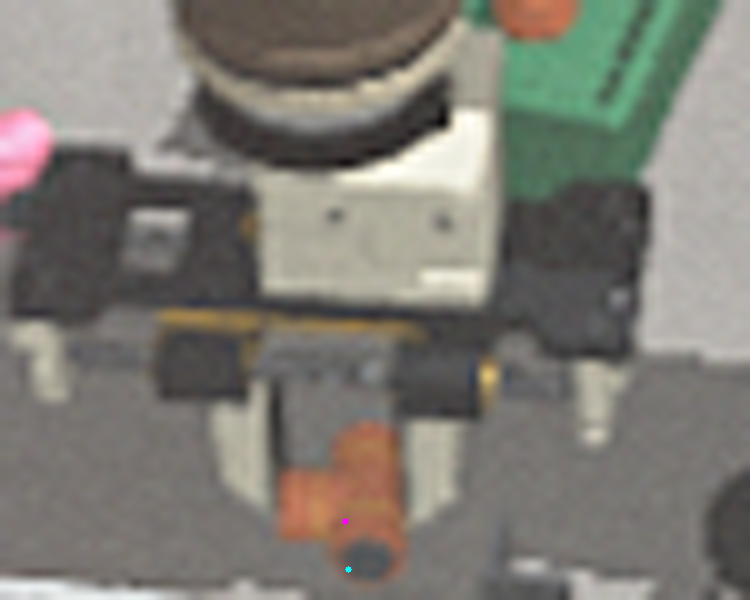

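Gripped: the opening is 40 mm, exactly what the tee measures that way. Now lift it and carry it over the tray's front corner.

Emit:
arm_command:
  plan:
    - [[0, -0.03, 0], [0, 0, 0]]
    - [[0, -0.07, 0], [0, 0, 0]]
    - [[0, -0.1, 0], [0, 0, 0]]
    - [[0.02, -0.1, 0], [0, 8, 0]]
    - [[0.04, -0.1, 0], [0, 16, 0]]

```text
clock: 11.8
position: [0.5692, 0.0115, 0.0977]
ee_rot: [-1.154, 1.287, -1.289]
force: [0.2, -0.2, -1.1]
width: 0.436
```

```bash
python3 -c "
from h import *
mv([.547,-.166,.13],goal(-91.2))"
```

```text
t 11.8 pos [0.5692 0.0115 0.0977] F [ 0.2 -0.2 -1.1] w 0.436
shift [ 0.1848 -0.0004 -0.0013] turn [-7.0e-02  8.5e+01 -1.2e-01]
```

Emit:
arm_command:
  plan:
    - [[0.185, 0, -0.001], [0, 85, 0]]
    - [[0.185, 0, -0.001], [0, 85, 0]]
    - [[0.185, 0, -0.001], [0, 85, 0]]
    - [[0.185, 0, -0.001], [0, 85, 0]]
    - [[0.185, 0, -0.001], [0, 85, 0]]

```text
clock: 12.3
position: [0.5465, -0.18, 0.0962]
ee_rot: [-0.667, 1.813, -1.818]
force: [-0.3, -0.3, -1.6]
width: 0.431
```

```bash
python3 -c "
from h import *
mv([.547,-.166,.13],goal(-91.2))"
```

```text
t 12.3 pos [ 0.5465 -0.18    0.0962] F [-0.3 -0.3 -1.6] w 0.431
shift [-0.0063 -0.0018 -0.0051] turn [-0.17 41.4   0.14]
```

Emit:
arm_command:
  plan:
    - [[-0.006, -0.002, -0.005], [0, 41.4, 0]]
    - [[-0.006, -0.002, -0.005], [0, 41.4, 0]]
    - [[-0.006, -0.002, -0.005], [0, 41.4, 0]]
    - [[-0.006, -0.002, -0.005], [0, 41.4, 0]]
    - [[-0.006, -0.002, -0.005], [0, 41.4, 0]]

```text
clock: 12.8
position: [0.5494, -0.1645, 0.0983]
ee_rot: [-0.012, -2.216, 2.215]
force: [0.5, -0.8, -0.9]
width: 0.435
```

```bash
python3 -c "
from h import *
mv([.547,-.166,.13],goal(-91.2))
mv([.547,-.166,.036],goal(-91.2))
T=get_image('top')
cv2.imwrite('pics/t11.png',cv2.resize(T['color'][130:240,220:360][:,:,::-1],None,fx=5,fy=5,interpolation=cv2.INTER_CUBIC))
"; python3 look.py s11 200 110 110 100 7
```

```text
t 12.8 pos [ 0.5494 -0.1645  0.0983] F [ 0.5 -0.8 -0.9] w 0.435
shift [0.0013 0.0003 0.0075] turn [0.01 0.54 0.03]
t 12.8 pos [ 0.5494 -0.1645  0.0983] F [ 0.5 -0.8 -0.9] w 0.435
shift [0.0012 0.0943 0.0075] turn [0.01 0.54 0.03]
12.85 [ 0.549 -0.164  0.098] [-0.715 -1.47  -0.665] 39.918654310909545
[433.841 405.688]
[434.254 441.662]
```

View pics/s11.png

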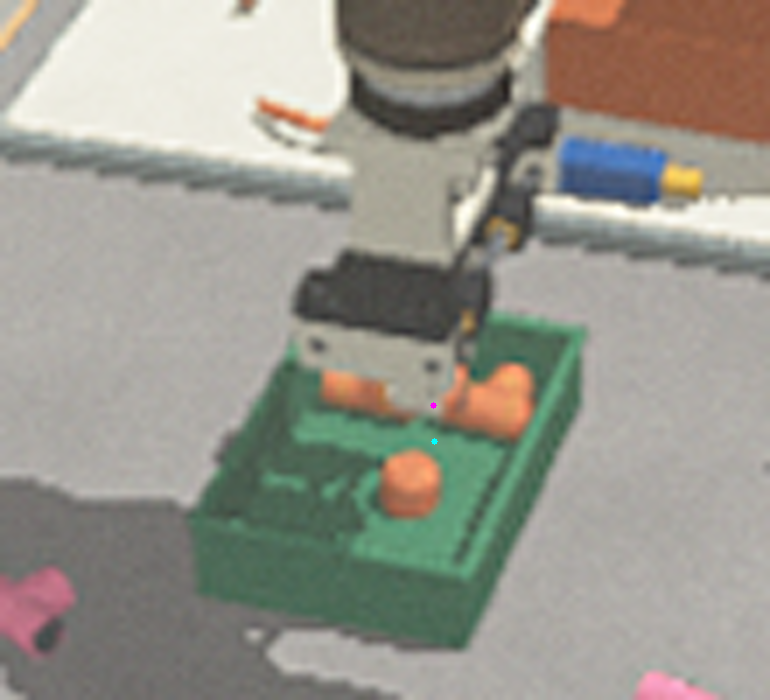

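View pics/t11.png

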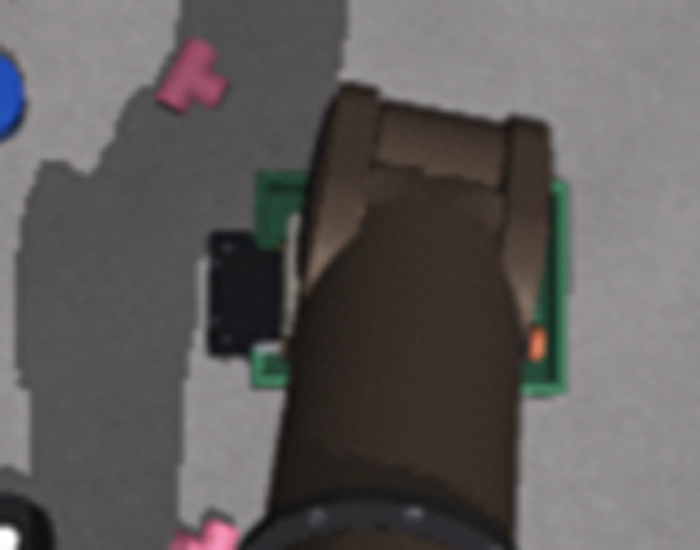

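```bash
python3 - <<'E'
from h import *
np.set_printoptions(precision=1,suppress=True)
S=get_image("side");s=observe();R0=R.from_rotvec(s["ee_rot"]).as_matrix();p=s["position"]
for D_ in ([-.001,.006,.032],[0,0,.032],[0.006,0,.032]):
    t=p+np.array(D_)+.022*R0[:,1]
    for k in(-.02,-.039): print(D_,k,(proj(S,t+k*R0[:,2])[0]-[200,110])*7+3)
E
```

```text
[-0.001, 0.006, 0.032] -0.02 [420.2 421. ]
[-0.001, 0.006, 0.032] -0.039 [408.6 444.7]
[0, 0, 0.032] -0.02 [421.8 413.3]
[0, 0, 0.032] -0.039 [410.2 436.8]
[0.006, 0, 0.032] -0.02 [409.7 411.2]
[0.006, 0, 0.032] -0.039 [398.1 434.7]
```

Emit:
arm_command:
  plan:
    - [[0.001, 0.03, 0.003], [0, 0.5, 0]]
    - [[0.001, 0.06, 0.003], [0, 0.5, 0]]
    - [[0.001, 0.075, 0.003], [0, 0.5, 0]]
    - [[0.001, 0.085, 0.003], [0, 0.5, 0]]
    - [[0.001, 0.085, 0.003], [0, 0.5, 0]]

```text
clock: 13.45
position: [0.5478, -0.1675, 0.0124]
ee_rot: [-0.012, -2.215, 2.213]
force: [-0.2, -0.2, 0.0]
width: 0.433
```

```bash
python3 -c "
from h import *
mv([.547,-.166,.034],goal(-91.2))"; python3 look.py s12 200 110 110 100 7
```

```text
t 13.45 pos [ 0.5478 -0.1675  0.0124] F [-0.2 -0.2  0. ] w 0.433
shift [-0.0003  0.0104  0.0045] turn [0.04 0.49 0.12]
13.45 [ 0.548 -0.168  0.012] [-0.197 -0.168  0.039] 39.86124945337461
[440.312 539.489]
[440.717 573.174]
```

View pics/s12.png

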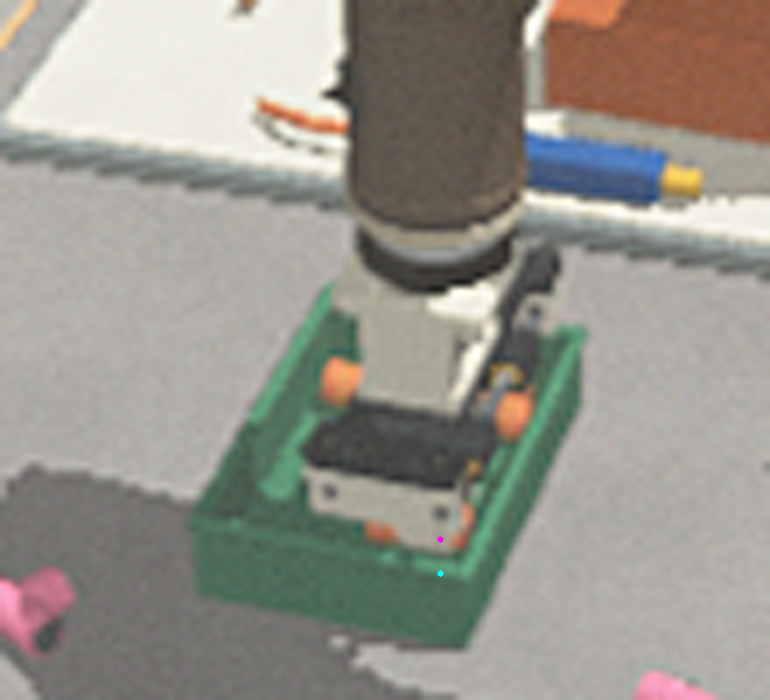

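Emit:
arm_command:
  plan:
    - [[0, 0.004, 0], [0, 0, 0]]
    - [[0, 0.008, 0], [0, 0, 0]]
    - [[0, 0.008, 0], [0, 0, 0]]

```text
clock: 13.8
position: [0.5486, -0.1677, 0.0055]
ee_rot: [-0.016, -2.214, 2.214]
force: [-0.5, 0.4, -1.3]
width: 0.436
```

Emit:
arm_command:
  plan:
    - [[0, 0, 0], [0, 0, 0]]
    - [[0, 0, 0], [0, 0, 0]]
    - [[0, 0, 0], [0, 0, 0]]
    - [[0, 0, 0], [0, 0, 0]]
  fingers: -0.2

```text
clock: 14.2
position: [0.5487, -0.1678, 0.0056]
ee_rot: [-0.016, -2.214, 2.214]
force: [0.4, 0.3, -0.9]
width: 0.597
```

Emit:
arm_command:
  plan:
    - [[0, -0.02, 0], [0, 0, 0]]
    - [[0, -0.05, 0], [0, 0, 0]]
    - [[0, -0.09, 0], [0, 0, 0]]
    - [[0, -0.1, 0], [0, 0, 0]]

```text
clock: 14.6
position: [0.5508, -0.1683, 0.1095]
ee_rot: [-0.023, -2.216, 2.218]
force: [1.1, -0.1, -0.1]
width: 0.6
```

```bash
python3 look.py s13 200 110 110 100 7
```

```text
14.6 [ 0.551 -0.168  0.11 ] [ 1.147 -0.06  -0.082] 55.177253055528965
[433.127 381.901]
[433.299 418.072]
```

View pics/s13.png

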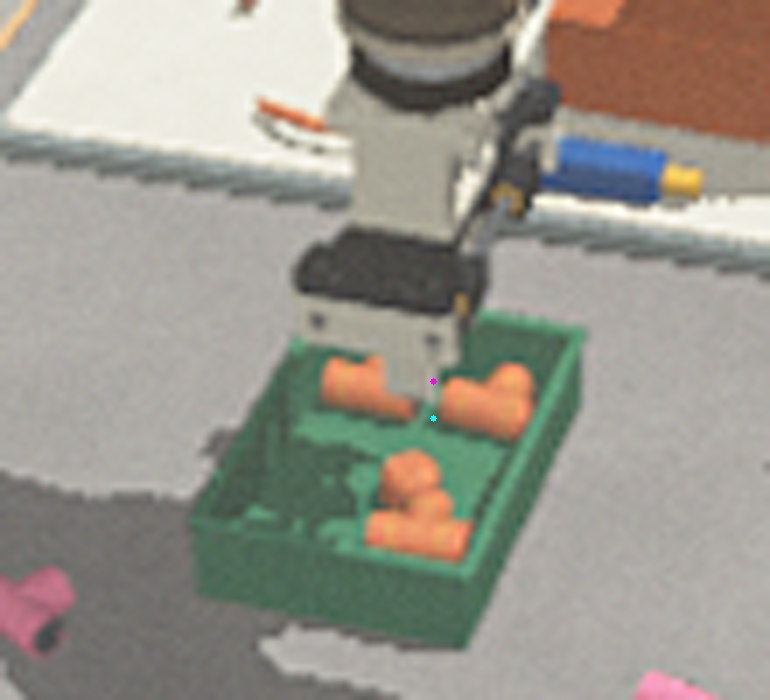

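The tee now lies in the tray's front corner, its run at about (420,535) in the crop. The front middle of the tray is still free. I'll recalibrate from the tee's resting place and then go for the front rim.

```bash
python3 - <<'E'
from h import *
np.set_printoptions(precision=4,suppress=True)
S=get_image("side")
def q(x,y,z): return onz(S,((x-3)/7+200,(y-3)/7+110),z)
print("run ends",q(372,525,.015),q(465,545,.015)," branch",q(432,500,.020))
# rim top corners
print("front rim", q(195,522,.051),q(468,575,.051))
T=get_image("top")
print([ (d["point"],d["confidence"],onz(T,d["point"],.015)) for d in place_of(T,"stray_tee_mid")])
print([ (d["point"],d["confidence"],onz(S,d["point"],.0465)) for d in place_of(S,"tray_front")])
E
```

```text
run ends [ 0.583  -0.1662  0.015 ] [ 0.5339 -0.1637  0.015 ]  branch [ 0.5579 -0.1875  0.02  ]
front rim [ 0.6528 -0.1032  0.051 ] [ 0.5143 -0.1009  0.051 ]
[([224.9, 123.6], 0.7, array([0.8088, 0.0567, 0.015 ])), ([257.8, 143.4], 0.63, array([ 0.7383, -0.0595,  0.015 ])), ([178.3, 258.5], 0.61, array([0.34  , 0.2028, 0.015 ])), ([261.5, 241.9], 0.54, array([ 0.3986, -0.0754,  0.015 ]))]
[([246.5, 188.4], 0.62, array([ 0.5852, -0.1044,  0.0465]))]
```

The offset fits a constant in the tool frame: real TCP = reading + R·(−0.007, −0.032, +0.002). Now I'll set up the pinch on the front rim.

```bash
python3 - <<'E'
s=open('h.py').read()
i=s.index("D=np.array([-.001")
s=s[:i]+'''DT=np.array([-.0075,-.032,.002])
RO=np.array([.5485,.1125,0]);XR=np.array([-.1045,.9945,0]);YR=np.array([-.9945,-.1045,0])
def rk(x,y,z): return RO+x*XR+y*YR+np.array([0,0,z])
def mv(pos,Rg):
    s=observe(); R0=R.from_rotvec(s["ee_rot"]).as_matrix()
    real=s["position"]+R0@DT
    t=R0.T@(np.array(pos)-Rg@DT-s["position"]); w=np.degrees(R.from_matrix(R0.T@Rg).as_rotvec())
    print("t",np.round(s["clock"],2),"real",np.round(real,4),"F",np.round(s["force"],1),"w",round(s["width"]*92,1)); print("shift",np.round(t,4),"turn",np.round(w,2))
'''
open('h.py','w').write(s)
E
python3 -c "
from h import *
mv([.5965,-.107,.1],goal(-91.2))"
```

```text
t 14.85 real [ 0.5552 -0.1696  0.1362] F [-0.3  0.2 -0.5] w 55.4
shift [-0.0406  0.0361 -0.0632] turn [0.02 0.37 0.12]
```

Emit:
arm_command:
  plan:
    - [[-0.02, 0.015, -0.032], [0, 0.4, 0]]
    - [[-0.041, 0.036, -0.063], [0, 0.4, 0]]
    - [[-0.041, 0.036, -0.063], [0, 0.4, 0]]
    - [[-0.041, 0.036, -0.063], [0, 0.4, 0]]
  fingers: 0.26

```text
clock: 15.25
position: [0.5893, -0.1041, 0.0672]
ee_rot: [-0.017, -2.21, 2.209]
force: [0.1, -0.3, -0.4]
width: 0.375
```

```bash
sed -i 's/p=s\["position"\];print/p=s["position"]+R0@DT;print/' look.py; python3 -c "
from h import *
mv([.5965,-.107,.0495],goal(-91.2))
T=get_image('top')
cv2.imwrite('pics/t14.png',cv2.resize(T['color'][130:240,220:360][:,:,::-1],None,fx=5,fy=5,interpolation=cv2.INTER_CUBIC))
"; python3 look.py s14 200 120 100 100 7
```

```text
t 15.25 real [ 0.5969 -0.1063  0.0992] F [ 0.1 -0.3 -0.4] w 34.5
shift [0.0001 0.0497 0.0008] turn [0.03 0.1  0.23]
15.3 [ 0.597 -0.108  0.1  ] [-0.186 -0.126 -0.472] 34.383788759398385
[303.981 386.38 ]
[305.657 422.637]
```

View pics/s14.png

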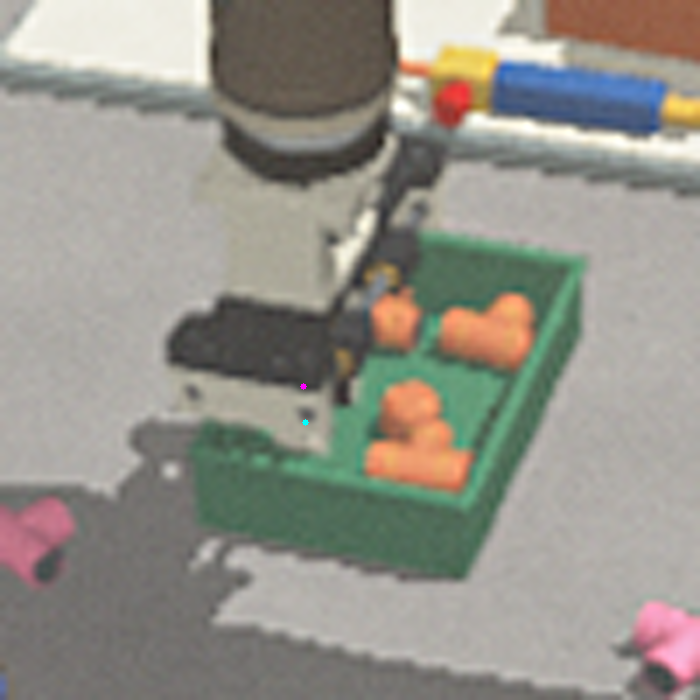

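View pics/t14.png

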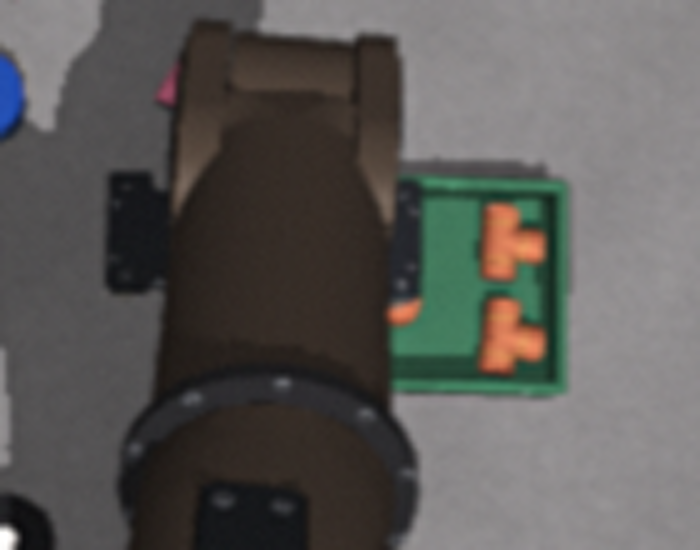

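Emit:
arm_command:
  plan:
    - [[0, 0.015, 0.001], [0, 0, 0]]
    - [[0, 0.03, 0.001], [0, 0, 0]]
    - [[0, 0.035, 0.001], [0, 0, 0]]

```text
clock: 15.65
position: [0.5891, -0.1079, 0.0335]
ee_rot: [-0.024, -2.208, 2.209]
force: [-0.5, -0.4, 0.1]
width: 0.367
```

```bash
python3 look.py s15 200 140 80 80 9
```

```text
15.65 [ 0.597 -0.11   0.065] [-0.491 -0.414  0.121] 33.72156389674771
[396.652 386.08 ]
[398.677 431.401]
```

View pics/s15.png

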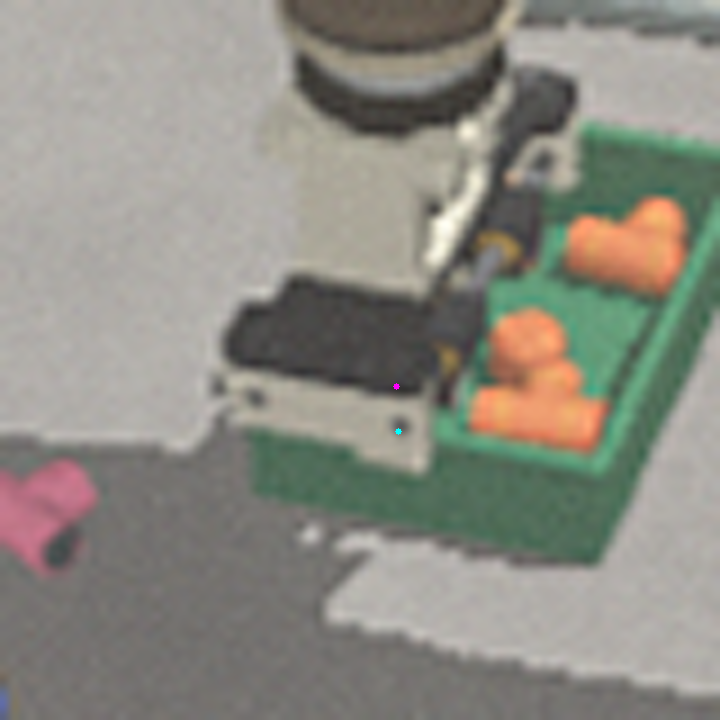

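Emit:
arm_command:
  plan:
    - [[0, 0.007, -0.003], [0, 0, 0]]
    - [[0, 0.015, -0.003], [0, 0, 0]]
    - [[0, 0.015, -0.003], [0, 0, 0]]

```text
clock: 16.0
position: [0.5899, -0.1032, 0.0187]
ee_rot: [-0.022, -2.21, 2.21]
force: [-0.1, 0.2, -0.3]
width: 0.372
```

Emit:
arm_command:
  plan:
    - [[0, 0, 0], [0, 0, 0]]
    - [[0, 0, 0], [0, 0, 0]]
    - [[0, 0, 0], [0, 0, 0]]
    - [[0, 0, 0], [0, 0, 0]]
    - [[0, 0, 0], [0, 0, 0]]
  fingers: 1
  squeeze: 45

```text
clock: 16.5
position: [0.5907, -0.1041, 0.0198]
ee_rot: [-0.025, -2.21, 2.212]
force: [-0.3, -3.0, 1.9]
width: 0.083
```

Emit:
arm_command:
  plan:
    - [[0, -0.004, 0], [0, 0, 0]]
    - [[0, -0.01, 0], [0, 0, 0]]
    - [[0, -0.016, 0], [0, 0, 0]]
    - [[0, -0.022, 0], [0, 0, 0]]
    - [[0, -0.026, 0], [0, 0, 0]]

```text
clock: 17.0
position: [0.5906, -0.1032, 0.0462]
ee_rot: [-0.024, -2.211, 2.211]
force: [-0.2, -1.2, -4.3]
width: 0.086
```

```bash
python3 -c "
from h import *
mv(rk(.02,-.01,.076),goal(-84))"; python3 look.py s16 200 140 80 80 9
```

```text
t 17.0 real [ 0.5981 -0.1054  0.0782] F [-0.2 -1.2 -4.3] w 7.9
shift [ 0.047   0.0022 -0.2369] turn [ 0.01 -7.23 -0.02]
17.0 [ 0.598 -0.105  0.078] [-0.172 -1.237 -4.337] 7.882692886595899
[387.787 366.436]
[389.764 412.244]
```

View pics/s16.png

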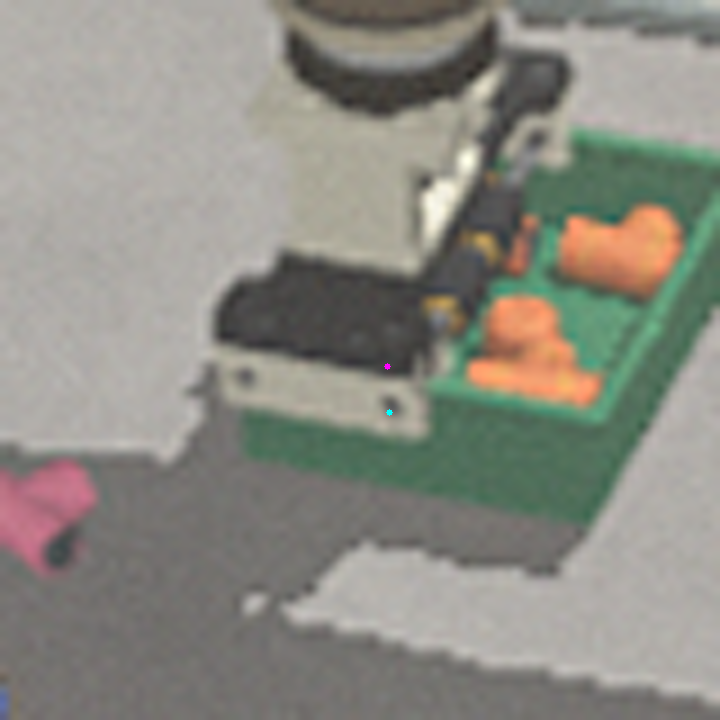

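The front is up by 26 mm, the fittings haven't moved, and the wrist takes about 4 N. Now I'll tow the tray to the lip, yawing about 7° on the way.

Emit:
arm_command:
  plan:
    - [[0.002, 0, -0.01], [0, -0.4, 0]]
    - [[0.006, 0, -0.03], [0, -1, 0]]
    - [[0.01, 0, -0.05], [0, -1.7, 0]]
    - [[0.014, 0, -0.07], [0, -2.3, 0]]
    - [[0.018, 0, -0.09], [0, -3, 0]]

```text
clock: 17.55
position: [0.5739, -0.0113, 0.0453]
ee_rot: [-0.036, 2.206, -2.205]
force: [0.9, -0.7, -3.7]
width: 0.085
```

```bash
python3 -c "
from h import *
mv(rk(.02,-.01,.078),goal(-84))
T=get_image('top')
cv2.imwrite('pics/t17.png',cv2.resize(T['color'][130:240,180:360][:,:,::-1],None,fx=4,fy=4,interpolation=cv2.INTER_CUBIC))"; python3 look.py s17 190 140 100 100 7
```

```text
t 17.55 real [ 0.5815 -0.0131  0.0773] F [ 0.9 -0.7 -3.7] w 7.8
shift [ 0.0205 -0.0007 -0.1467] turn [ 0.02 -4.15  0.02]
17.6 [ 0.581 -0.008  0.077] [-2.125  4.669 -4.311] 7.587474662219895
[341.161 422.029]
[343.08  458.246]
```

View pics/s17.png

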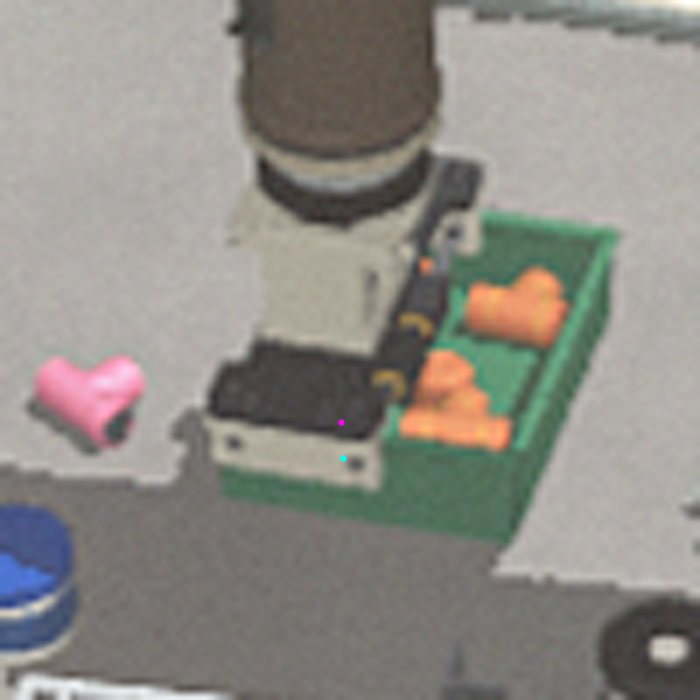

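View pics/t17.png

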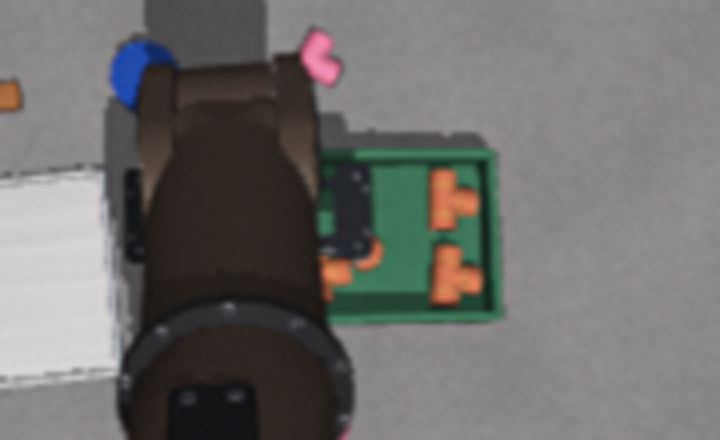

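Emit:
arm_command:
  plan:
    - [[0.002, 0, -0.014], [0, -0.5, 0]]
    - [[0.005, 0, -0.034], [0, -1, 0]]
    - [[0.0075, 0, -0.054], [0, -1.6, 0]]
    - [[0.0105, 0, -0.074], [0, -2.2, 0]]
    - [[0.0125, 0, -0.09], [0, -2.7, 0]]

```text
clock: 18.15
position: [0.5586, 0.0781, 0.0454]
ee_rot: [-0.087, 2.181, -2.181]
force: [0.9, -1.2, -4.2]
width: 0.083
```

```bash
python3 -c "
from h import *
mv(rk(.02,-.01,.079),goal(-84))
T=get_image('top')
cv2.imwrite('pics/t18.png',cv2.resize(T['color'][130:240,160:340][:,:,::-1],None,fx=4,fy=4,interpolation=cv2.INTER_CUBIC))"; python3 look.py s18 190 160 100 100 7
```

```text
t 18.15 real [0.5663 0.0767 0.0774] F [ 0.9 -1.2 -4.2] w 7.6
shift [ 0.0055 -0.0016 -0.0572] turn [ 0.01 -1.47  0.02]
18.2 [0.566 0.08  0.077] [-0.171  2.278 -4.007] 7.446903329012557
[309.13  416.644]
[311.446 453.183]
```

View pics/s18.png

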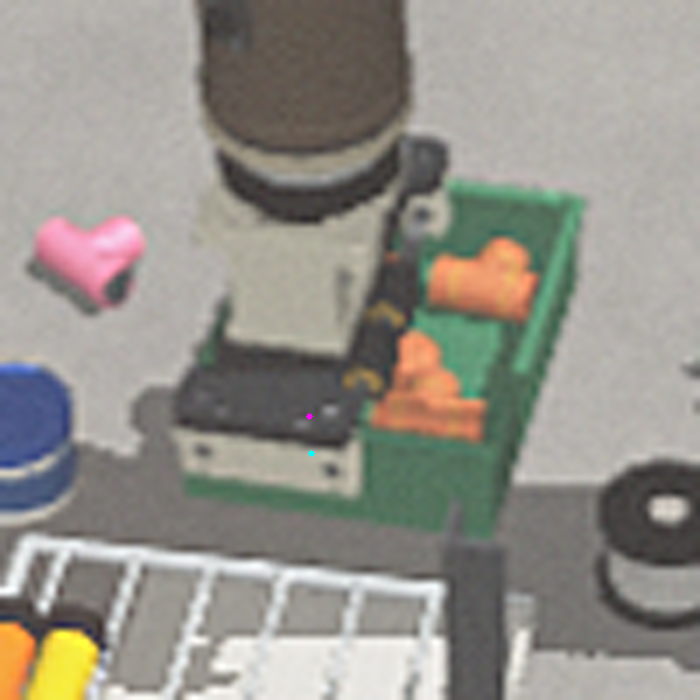

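View pics/t18.png

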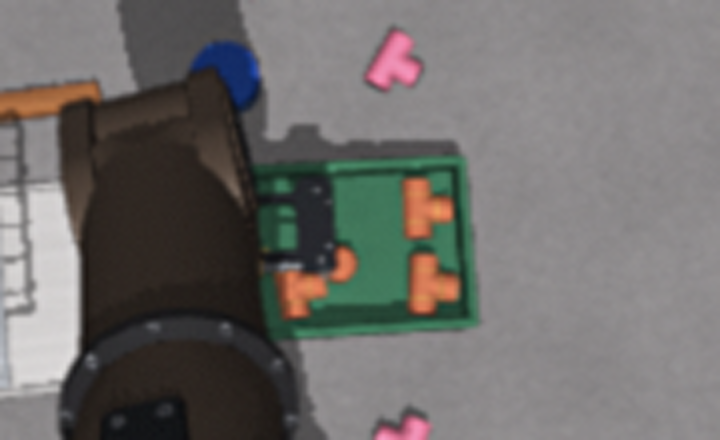

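Emit:
arm_command:
  plan:
    - [[0.0015, -0.001, -0.014], [0, -0.4, 0]]
    - [[0.003, -0.001, -0.03], [0, -0.8, 0]]
    - [[0.0045, -0.001, -0.045], [0, -1.2, 0]]
    - [[0.0055, -0.001, -0.056], [0, -1.5, 0]]
    - [[0.0055, -0.001, -0.056], [0, -1.5, 0]]

```text
clock: 18.75
position: [0.5489, 0.1352, 0.0466]
ee_rot: [-0.117, 2.168, -2.164]
force: [-0.5, 1.6, -3.3]
width: 0.081
```

```bash
python3 -c "
from h import *
mv(rk(.02,-.01,.079),goal(-84))
T=get_image('top')
cv2.imwrite('pics/t19.png',cv2.resize(T['color'][130:240,160:340][:,:,::-1],None,fx=4,fy=4,interpolation=cv2.INTER_CUBIC))"; python3 look.py s19 190 180 100 100 7
```

```text
t 18.75 real [0.5566 0.134  0.0786] F [-0.5  1.6 -3.3] w 7.5
shift [ 0.0003 -0.0004  0.0006] turn [ 0.1   0.18 -0.01]
18.8 [0.557 0.133 0.079] [-0.124  1.627 -3.783] 7.17146317858645
[288.911 361.184]
[291.491 397.855]
```

View pics/s19.png

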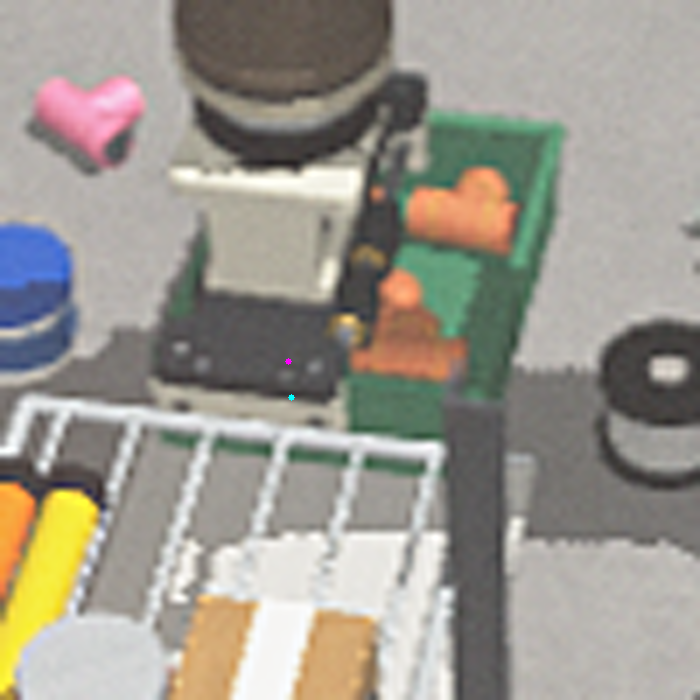

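View pics/t19.png

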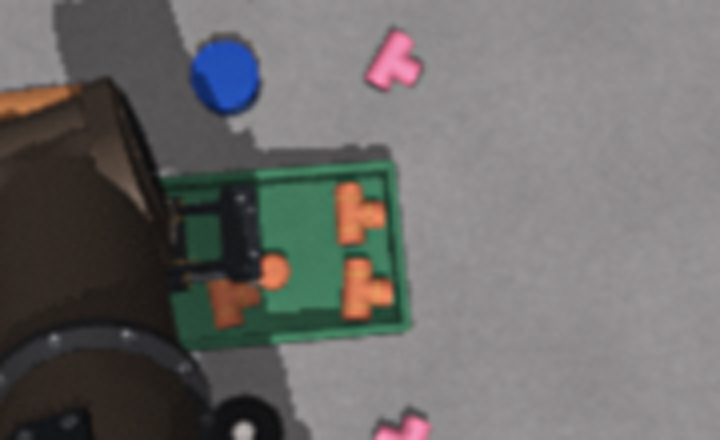

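```bash
python3 - <<'E'
from h import *
np.set_printoptions(precision=4,suppress=True)
T=get_image("top")
def q(x,y,z): return onz(T,((x-1.5)/4+160,(y-1.5)/4+130),z)
a=q(394,162,.047);b=q(410,328,.047);d=a-b
print(a,b,np.linalg.norm(d),np.degrees(np.arctan2(d[1],d[0]))+90)
m=(a+b)/2-RO;print("rear mid rack",m@XR,m@YR)
a=q(166,175,.062);b=q(394,162,.047);print("edge heading",np.degrees(np.arctan2(*(a-b)[[1,0]])),np.degrees(np.arctan2(*(q(190,350,.062)-q(410,328,.047))[[1,0]])))
for d in place_of(T,"tray_back"):
    m=onz(T,d["point"],.0465)-RO; print(d["confidence"],m@XR,m@YR)
E
```

```text
[ 0.6374 -0.0616  0.047 ] [ 0.4977 -0.0762  0.047 ] 0.14040459287729407 95.98318409734792
rear mid rack -0.1824232152051192 2.402781473831294e-05
edge heading 94.76136681044822 96.74228410703637
0.82 -0.17916052724912337 0.0022824827205038456
```

Heading is 96.0° and the lateral offset about 0 in the rack frame. The front rim is about 20–24 mm past the lip with the back down. Now I'll lower it onto the lip and let go.

Emit:
arm_command:
  plan:
    - [[0, 0.003, 0], [0, 0, 0]]
    - [[0, 0.006, 0], [0, 0, 0]]
    - [[0, 0.008, 0], [0, 0, 0]]

```text
clock: 19.25
position: [0.5496, 0.1317, 0.0388]
ee_rot: [-0.112, 2.168, -2.168]
force: [-9.3, -1.7, 26.8]
width: 0.081
```

Emit:
arm_command:
  plan:
    - [[0, 0, 0], [0, 0, 0]]
    - [[0, 0, 0], [0, 0, 0]]
    - [[0, 0, 0], [0, 0, 0]]
  fingers: 0.3

```text
clock: 19.55
position: [0.5496, 0.1315, 0.0385]
ee_rot: [-0.112, 2.168, -2.169]
force: [0.0, 0.0, -0.2]
width: 0.299
```

Emit:
arm_command:
  plan:
    - [[0, -0.01, 0], [0, 0, 0]]
    - [[0, -0.03, 0], [0, 0, 0]]
    - [[0, -0.06, 0], [0, 0, 0]]
    - [[0, -0.09, 0.03], [0, 0, 0]]
    - [[0, -0.11, 0.08], [0, 0, 0]]

```text
clock: 20.05
position: [0.5583, 0.0588, 0.1501]
ee_rot: [-0.115, 2.165, -2.161]
force: [1.3, -0.6, 0.1]
width: 0.35
```

```bash
python3 look.py s20 190 160 100 100 7;python3 -c "
from h import *
mv(rk(-.25,0,.12),goal(6,0))
T=get_image('top')
cv2.imwrite('pics/t20.png',cv2.resize(T['color'][130:240,160:340][:,:,::-1],None,fx=4,fy=4,interpolation=cv2.INTER_CUBIC))"
```

```text
20.05 [0.566 0.058 0.182] [ 1.332 -0.578  0.054] 32.182352137813226
[315.278 199.192]
[317.406 239.214]
t 20.1 real [0.5678 0.045  0.1845] F [ 1.4 -8.5  1.9] w 32.5
shift [0.006  0.0653 0.19  ] turn [-4.90e-01 -9.04e+01 -7.00e-02]
```

View pics/s20.png

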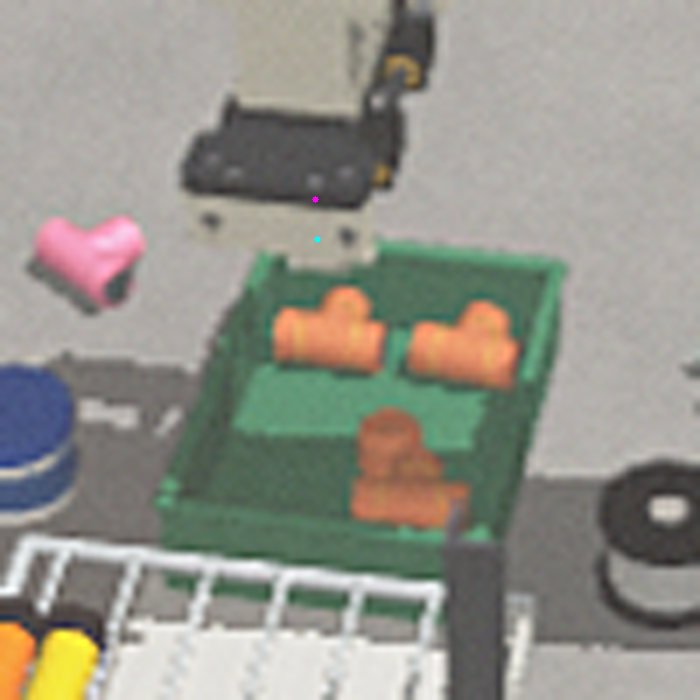

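View pics/t20.png

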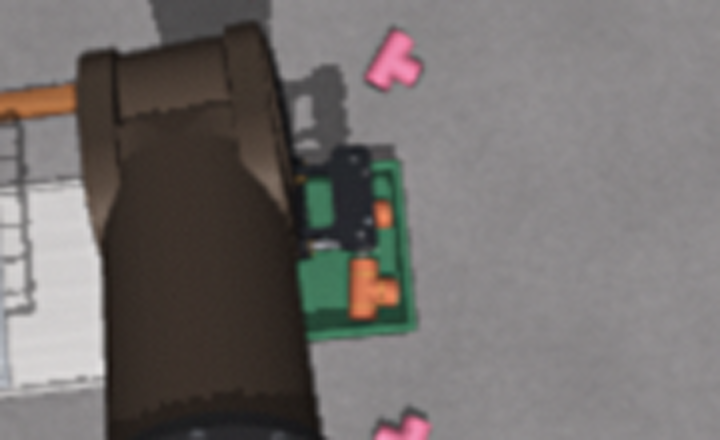

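Everything stayed in place and the tray rests on the lip. Next I'll swing round behind it with the jaws across and open, so there are two contact points, and the fingers tilted 40° forward so the gripper's body stays clear of the shelf bar.

```bash
python3 -c "
from h import *
mv(rk(-.28,0,.13),goal(6,40))"
```

```text
t 20.15 real [0.5673 0.0471 0.1828] F [ 0.4 -0.8  0.3] w 32.2
shift [0.005  0.0508 0.2   ] turn [-31.88 -86.35  31.11]
```

Emit:
arm_command:
  plan:
    - [[0.005, 0.02, 0.2], [-31.9, -86.4, 31.1]]
    - [[0.005, 0.02, 0.2], [-31.9, -86.4, 31.1]]
    - [[0.005, 0.02, 0.2], [-31.9, -86.4, 31.1]]
    - [[0.005, 0.02, 0.2], [-31.9, -86.4, 31.1]]
    - [[0.005, 0.02, 0.2], [-31.9, -86.4, 31.1]]
  fingers: -1

```text
clock: 20.65
position: [0.5727, -0.1314, 0.1289]
ee_rot: [-0.42, 1.99, -1.612]
force: [1.4, 0.3, 0.3]
width: 0.737
```

```bash
python3 -c "
from h import *
mv(rk(-.28,0,.13),goal(6,40));print(observe()['joints'])"
```

```text
t 20.65 real [ 0.5769 -0.1364  0.1611] F [1.4 0.3 0.3] w 67.8
shift [0.0158 0.0227 0.0208] turn [-19.96 -57.1   20.86]
[ 0.46517334  0.47863105 -0.2318187   1.78432149 -0.19543311  0.86946109
 -0.56897659]
```

Emit:
arm_command:
  plan:
    - [[0.016, 0.023, 0.021], [-20, -57.1, 20.9]]
    - [[0.016, 0.023, 0.021], [-20, -57.1, 20.9]]
    - [[0.016, 0.023, 0.021], [-20, -57.1, 20.9]]
    - [[0.016, 0.023, 0.021], [-20, -57.1, 20.9]]
    - [[0.016, 0.023, 0.021], [-20, -57.1, 20.9]]

```text
clock: 21.15
position: [0.5735, -0.1519, 0.0999]
ee_rot: [-0.669, 1.63, -0.926]
force: [0.1, -0.1, -0.4]
width: 0.998
```

```bash
python3 -c "
from h import *
mv(rk(-.28,0,.13),goal(6,40));print(observe()['joints'])"
```

```text
t 21.15 real [ 0.5761 -0.1634  0.1306] F [ 0.1 -0.1 -0.4] w 91.8
shift [-0.001  -0.0004  0.0005] turn [ -6.63 -19.1    6.89]
[ 0.80659971  0.72867677 -0.50961476  1.61142581 -0.23645782  1.06554717
  0.25295159]
```

Emit:
arm_command:
  plan:
    - [[-0.001, 0, 0], [-6.6, -19.1, 6.9]]
    - [[-0.001, 0, 0], [-6.6, -19.1, 6.9]]
    - [[-0.001, 0, 0], [-6.6, -19.1, 6.9]]
    - [[-0.001, 0, 0], [-6.6, -19.1, 6.9]]

```text
clock: 21.55
position: [0.5742, -0.151, 0.099]
ee_rot: [-0.751, 1.42, -0.604]
force: [0.8, 0.4, -0.0]
width: 0.996
```

```bash
python3 -c "
from h import *
mv(rk(-.28,0,.13),goal(6,40));print(observe()['joints'])
mv(rk(-.25,0,.048),goal(6,40))
T=get_image('top')
cv2.imwrite('pics/t21.png',cv2.resize(T['color'][130:240,160:340][:,:,::-1],None,fx=4,fy=4,interpolation=cv2.INTER_CUBIC))"; python3 look.py s21 190 130 110 110 7
```

```text
t 21.55 real [ 0.5778 -0.1655  0.1283] F [ 0.8  0.4 -0. ] w 91.6
shift [-0.0007 -0.0016 -0.    ] turn [-0.05 -0.31  0.02]
[ 0.85044415  0.86189601 -0.60153789  1.46526035 -0.18035174  1.25355566
  0.53737064]
t 21.55 real [ 0.5778 -0.1655  0.1283] F [ 0.8  0.4 -0. ] w 91.6
shift [0.029  0.0805 0.0001] turn [-0.05 -0.31  0.02]
21.6 [ 0.578 -0.165  0.129] [-0.227  0.75   0.595] 91.81143511124338
[446.772 204.698]
[441.708 250.313]
```

View pics/s21.png

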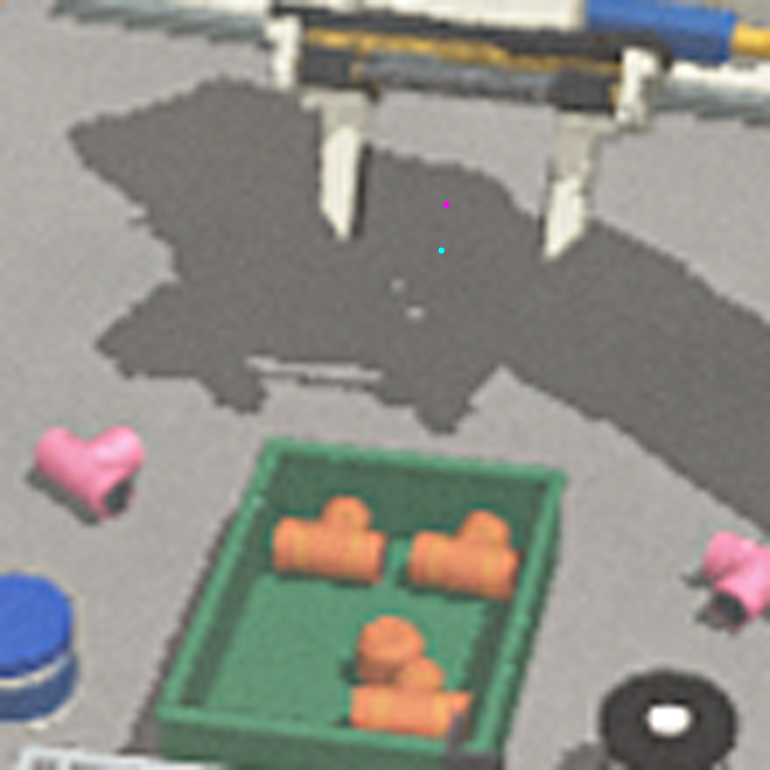

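View pics/t21.png

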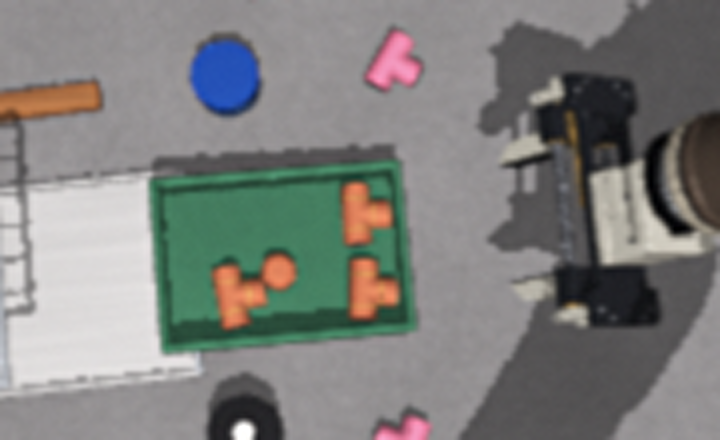

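Both fingertips now show in both views, so I'll triangulate them to verify the offset and refine the tray's position.

```bash
python3 - <<'E'
from h import *
np.set_printoptions(precision=4,suppress=True)
S=get_image("side");T=get_image("top")
r=lambda a,b:tri([ray(S,((a[0]-3)/7+190,(a[1]-3)/7+130)),ray(T,((b[0]-1.5)/4+160,(b[1]-1.5)/4+130))])
L=r((342,238),(503,155));Q=r((553,255),(515,285));m=(L+Q)/2
s=observe();R0=R.from_rotvec(s["ee_rot"]).as_matrix();real=s["position"]+R0@DT
print(L,Q,"mid",m,"pred tip",real+.022*R0[:,1], "pred lead corner",real+.022*R0[:,1]-.0095*R0[:,0], R0)
q=lambda x,y,z: onz(T,((x-1.5)/4+160,(y-1.5)/4+130),z)
C=[q(152,178,.064),q(400,161,.049),q(415,328,.049),q(164,351,.064)]
for c in C: d=c-RO; print("corner rack",d@XR,d@YR)
E
```

```text
[ 0.629  -0.1493  0.1104] [ 0.5248 -0.1583  0.1145] mid [ 0.5769 -0.1538  0.1125] pred tip [ 0.5762 -0.15    0.113 ] pred lead corner [ 0.5755 -0.1428  0.1191] [[ 0.0748 -0.0656  0.995 ]
 [-0.764   0.6375  0.0995]
 [-0.6409 -0.7677 -0.0024]]
corner rack 0.01886205283735239 -0.07246139288380961
corner rack -0.18749348673375069 -0.07016232837360237
corner rack -0.18647792675956554 0.07078954144986835
corner rack 0.019595162487569106 0.07157950966870726
```

The triangulated tip midpoint (0.577, −0.154, 0.1125) matches the prediction within 4 mm. The tray lies at rack y ≈ 0, yaw ≈ 0, with its back rim at x ≈ −0.187. Now I'll descend behind it.

```bash
python3 -c "
from h import *
mv(rk(-.26,0,.050),goal(6,40))
mv(rk(-.22,0,.050),goal(6,40))"
```

```text
t 21.75 real [ 0.5777 -0.1641  0.1299] F [ 0.7 -0.6  1.5] w 92.2
shift [0.0372 0.0729 0.    ] turn [-0.08 -0.31  0.14]
t 21.75 real [ 0.5777 -0.1641  0.1299] F [ 0.7 -0.6  1.5] w 92.2
shift [ 0.0065  0.0986 -0.0002] turn [-0.08 -0.31  0.14]
```

Emit:
arm_command:
  plan:
    - [[0.018, 0.036, 0], [0, -0.3, 0]]
    - [[0.037, 0.073, 0], [0, -0.3, 0]]
    - [[0.037, 0.073, 0], [0, -0.3, 0]]
    - [[0.022, 0.086, 0], [0, -0.3, 0]]
    - [[0.0065, 0.0985, 0], [0, -0.3, 0]]

```text
clock: 22.25
position: [0.5689, -0.0923, 0.0221]
ee_rot: [-0.752, 1.414, -0.604]
force: [0.7, 0.1, -0.2]
width: 0.999
```

```bash
python3 -c "
from h import *
mv(rk(-.22,0,.050),goal(6,40))
mv(rk(-.15,0,.050),goal(6,40))
"; python3 look.py s22 190 130 110 110 7
```

```text
t 22.25 real [ 0.5724 -0.1068  0.0514] F [ 0.7  0.1 -0.2] w 91.9
shift [ 0.0004  0.0015 -0.0009] turn [-0.17 -0.02  0.14]
t 22.25 real [ 0.5724 -0.1068  0.0514] F [ 0.7  0.1 -0.2] w 91.9
shift [-0.0534  0.0464 -0.0011] turn [-0.17 -0.02  0.14]
22.25 [ 0.572 -0.107  0.051] [ 0.729  0.053 -0.224] 91.90471131660401
[425.123 405.481]
[420.024 450.975]
```

View pics/s22.png

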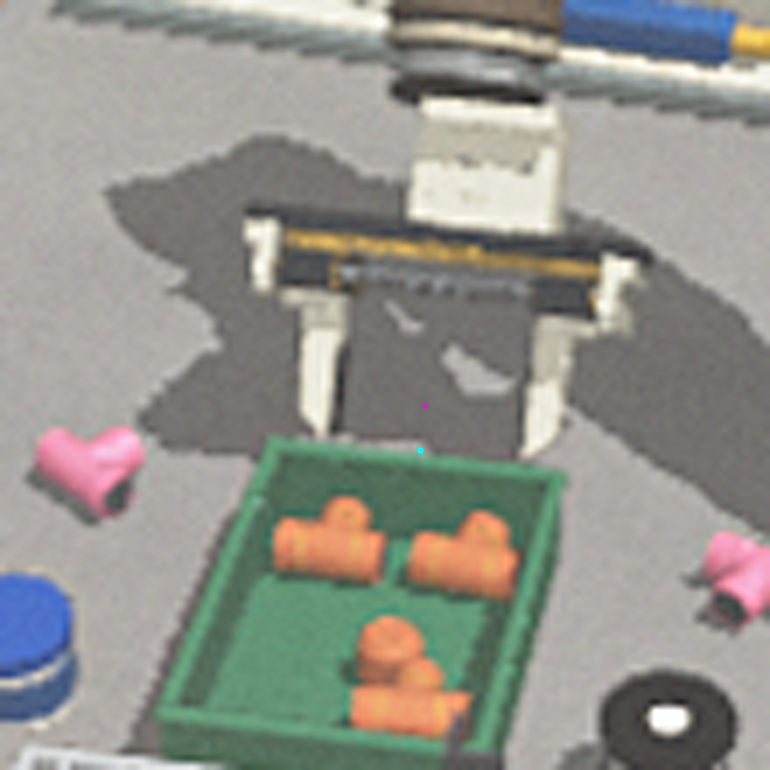

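Emit:
arm_command:
  plan:
    - [[-0.004, 0.003, 0], [0, 0, 0]]
    - [[-0.009, 0.0075, 0], [0, 0, 0]]
    - [[-0.015, 0.0128, 0], [0, 0, 0]]
    - [[-0.021, 0.018, 0], [0, 0, 0]]
    - [[-0.027, 0.023, 0], [0, 0, 0]]

```text
clock: 22.8
position: [0.565, -0.0573, 0.02]
ee_rot: [-0.753, 1.413, -0.604]
force: [1.3, -3.7, 1.7]
width: 0.999
```

```bash
python3 -c "
from h import *
mv(rk(-.14,0,.050),goal(6,40))
T=get_image('top')
cv2.imwrite('pics/t23.png',cv2.resize(T['color'][130:240,140:320][:,:,::-1],None,fx=4,fy=4,interpolation=cv2.INTER_CUBIC))
"; python3 look.py s23 190 130 110 110 7
```

```text
t 22.8 real [ 0.5684 -0.0717  0.0494] F [ 1.3 -3.7  1.7] w 91.9
shift [-0.0353  0.0286 -0.0007] turn [-0.14  0.01  0.16]
22.85 [ 0.568 -0.07   0.05 ] [0.647 0.237 0.182] 92.16022101695111
[410.721 458.32 ]
[405.615 504.602]
```

View pics/s23.png

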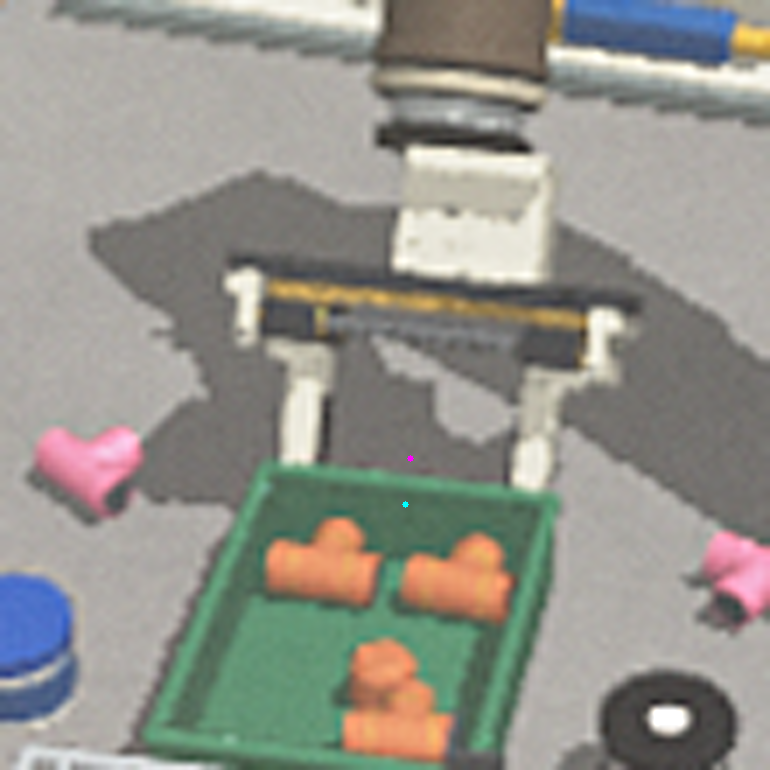

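View pics/t23.png

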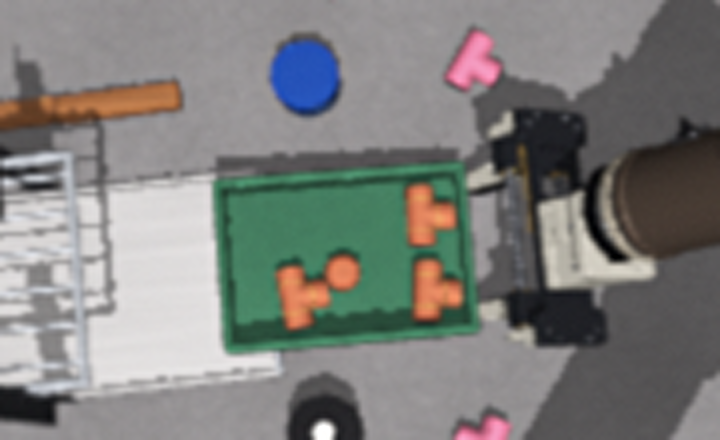

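The tray moves straight, pushed with about 4 N. I'll continue.

Emit:
arm_command:
  plan:
    - [[-0.0077, 0.0064, 0], [0, 0, 0]]
    - [[-0.0154, 0.0128, 0], [0, 0, 0]]
    - [[-0.023, 0.019, 0], [0, 0, 0]]
    - [[-0.0305, 0.0255, 0], [0, 0, 0]]
    - [[-0.038, 0.032, 0], [0, 0, 0]]

```text
clock: 23.4
position: [0.559, -0.0066, 0.0196]
ee_rot: [-0.753, 1.414, -0.602]
force: [0.2, -4.3, 1.2]
width: 0.999
```

```bash
python3 -c "
from h import *
mv(rk(-.08,0,.054),goal(6,40))
T=get_image('top')
cv2.imwrite('pics/t24.png',cv2.resize(T['color'][130:240,120:300][:,:,::-1],None,fx=4,fy=4,interpolation=cv2.INTER_CUBIC))
"; python3 look.py s24 180 150 110 110 7
```

```text
t 23.4 real [ 0.5625 -0.0211  0.049 ] F [ 0.2 -4.3  1.2] w 91.9
shift [-0.0449  0.031  -0.    ] turn [-0.05  0.05  0.09]
23.45 [ 0.562 -0.019  0.05 ] [ 0.732 -0.802 -0.278] 91.7075296796083
[459.559 390.137]
[454.403 437.572]
```

View pics/s24.png

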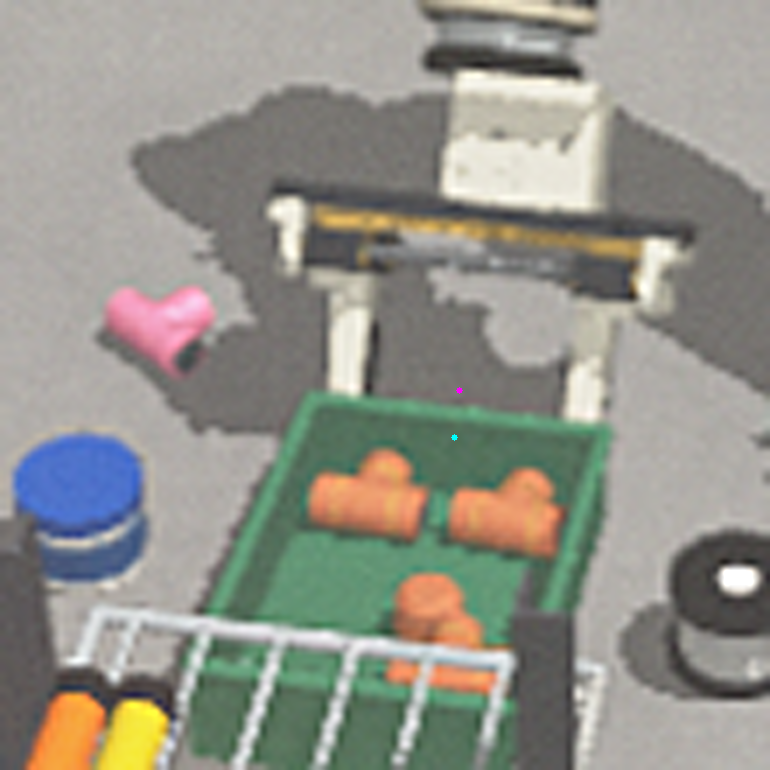

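View pics/t24.png

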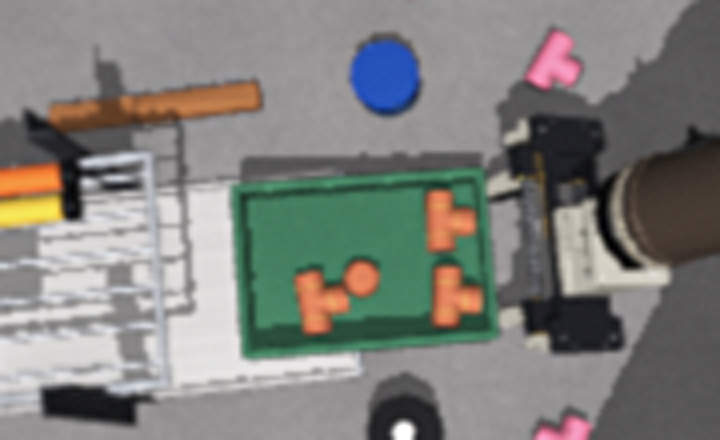

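Emit:
arm_command:
  plan:
    - [[-0.0075, 0.0062, 0], [0, 0, 0]]
    - [[-0.0152, 0.0126, 0], [0, 0, 0]]
    - [[-0.0228, 0.0188, 0], [0, 0, 0]]
    - [[-0.0305, 0.025, 0], [0, 0, 0]]
    - [[-0.038, 0.0312, 0], [0, 0, 0]]

```text
clock: 24.0
position: [0.5547, 0.041, 0.0202]
ee_rot: [-0.752, 1.413, -0.604]
force: [0.1, -4.0, 2.5]
width: 1.006
```

```bash
python3 -c "
from h import *
mv(rk(-.03,0,.054),goal(6,40))
T=get_image('top')
cv2.imwrite('pics/t25.png',cv2.resize(T['color'][130:240,120:300][:,:,::-1],None,fx=4,fy=4,interpolation=cv2.INTER_CUBIC))
"; python3 look.py s25 180 170 110 110 7
```

```text
t 24.0 real [0.5582 0.0265 0.0496] F [ 0.1 -4.   2.5] w 92.5
shift [-0.0463  0.0329 -0.0008] turn [-0.14  0.01  0.14]
24.05 [0.557 0.029 0.05 ] [-0.896  1.18   0.179] 92.18478061994313
[436.646 319.028]
[431.317 367.571]
```

View pics/s25.png

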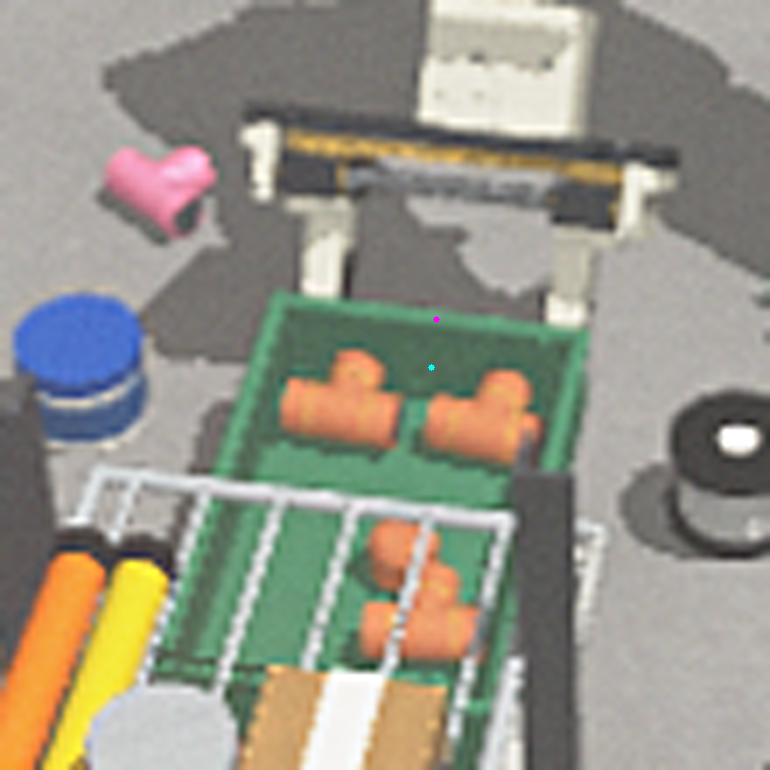

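View pics/t25.png

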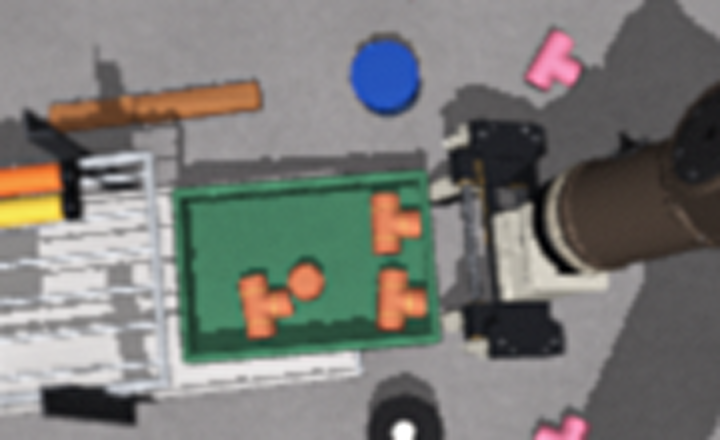

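```bash
python3 - <<'E'
from h import *
T=get_image("top")
q=lambda x,y,z: onz(T,((x-1.5)/4+120,(y-1.5)/4+130),z)
for c in [q(177,188,.053),q(430,170,.075),q(441,343,.075),q(186,363,.053)]: d=c-RO; print("corner rack",(d@XR).round(4),(d@YR).round(4))
mv(rk(-.045,0,.056),goal(6,40))
E
```

```text
corner rack 0.1339 -0.077
corner rack -0.0798 -0.0677
corner rack -0.0768 0.0749
corner rack 0.1355 0.0699
t 24.15 real [0.5571 0.0282 0.05  ] F [-0.2 -0.6 -0.1] w 91.8
shift [-0.0343  0.0209  0.0003] turn [0.02 0.11 0.01]
```

```bash
python3 - <<'E'
from h import *
mv(rk(-.045,0,.056),goal(7.5,40))
E
```

```text
t 24.15 real [0.5571 0.0282 0.05  ] F [-0.2 -0.6 -0.1] w 91.8
shift [-0.0343  0.0209 -0.0001] turn [-0.95 -1.04  0.01]
```

Emit:
arm_command:
  plan:
    - [[-0.007, 0.004, 0], [-0.4, -0.4, 0]]
    - [[-0.014, 0.0083, 0], [-0.7, -0.7, 0]]
    - [[-0.021, 0.0125, 0], [-0.95, -1, 0]]
    - [[-0.028, 0.017, 0], [-0.95, -1, 0]]
    - [[-0.0345, 0.021, 0], [-0.95, -1, 0]]

```text
clock: 24.65
position: [0.5497, 0.0823, 0.0264]
ee_rot: [-0.77, 1.404, -0.582]
force: [0.0, -2.0, -0.8]
width: 0.999
```

```bash
python3 -c "
from h import *
mv(rk(0.0,0,.056),goal(7.5,40))
T=get_image('top')
cv2.imwrite('pics/t26.png',cv2.resize(T['color'][130:240,100:280][:,:,::-1],None,fx=4,fy=4,interpolation=cv2.INTER_CUBIC))
"; python3 look.py s26 170 180 110 110 7
```

```text
t 24.65 real [0.5536 0.0679 0.0558] F [ 0.  -2.  -0.8] w 91.9
shift [-0.0346  0.0287  0.0007] turn [-0.05 -0.08  0.07]
24.7 [0.553 0.069 0.056] [-0.691  0.774  0.736] 92.24905154921017
[486.653 300.988]
[482.067 350.74 ]
```

View pics/s26.png

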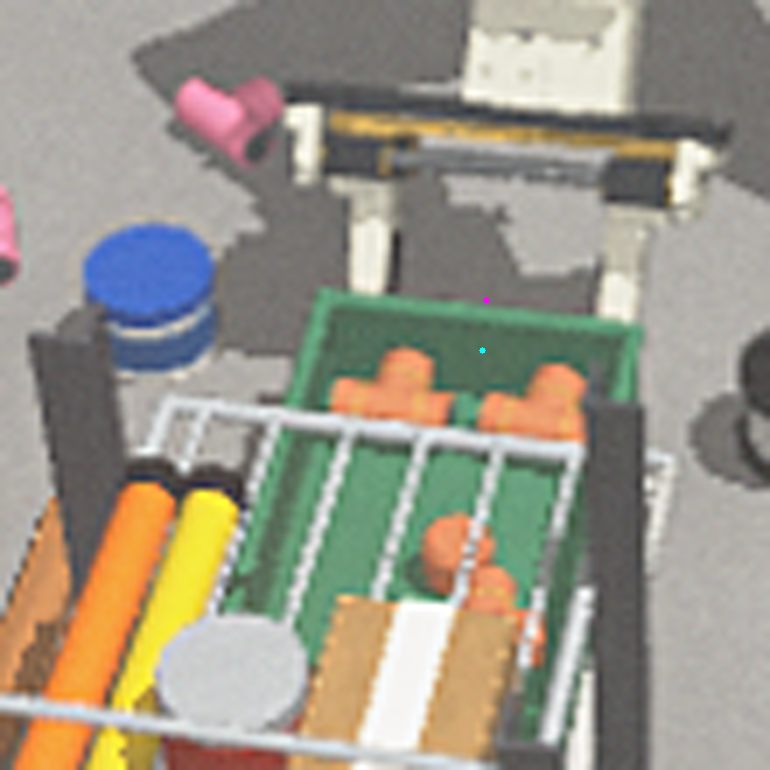

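View pics/t26.png

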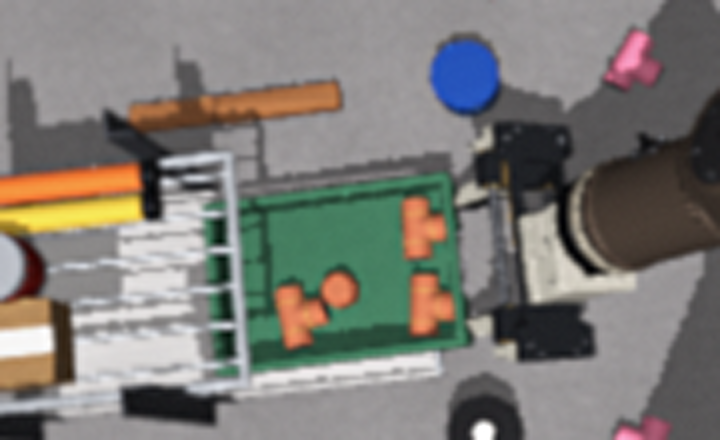

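Emit:
arm_command:
  plan:
    - [[-0.007, 0.0058, 0], [0, 0, 0]]
    - [[-0.014, 0.0116, 0], [0, 0, 0]]
    - [[-0.021, 0.0174, 0], [0, 0, 0]]
    - [[-0.028, 0.0232, 0], [0, 0, 0]]
    - [[-0.035, 0.0295, 0], [0, 0, 0]]

```text
clock: 25.25
position: [0.5439, 0.1275, 0.0262]
ee_rot: [-0.77, 1.404, -0.583]
force: [0.0, -2.8, 0.8]
width: 0.996
```

```bash
python3 -c "
from h import *
mv(rk(0.045,0,.054),goal(6.5,40))
T=get_image('top')
cv2.imwrite('pics/t27.png',cv2.resize(T['color'][130:240,80:260][:,:,::-1],None,fx=4,fy=4,interpolation=cv2.INTER_CUBIC))
"; python3 look.py s27 170 200 110 110 7
```

```text
t 25.25 real [0.5478 0.1131 0.0555] F [ 0.  -2.8  0.8] w 91.6
shift [-0.0331  0.0296  0.0019] turn [0.57 0.67 0.08]
25.3 [0.547 0.115 0.056] [-0.338  1.069  0.428] 91.77417067948593
[466.27  235.233]
[461.589 286.12 ]
```

View pics/s27.png

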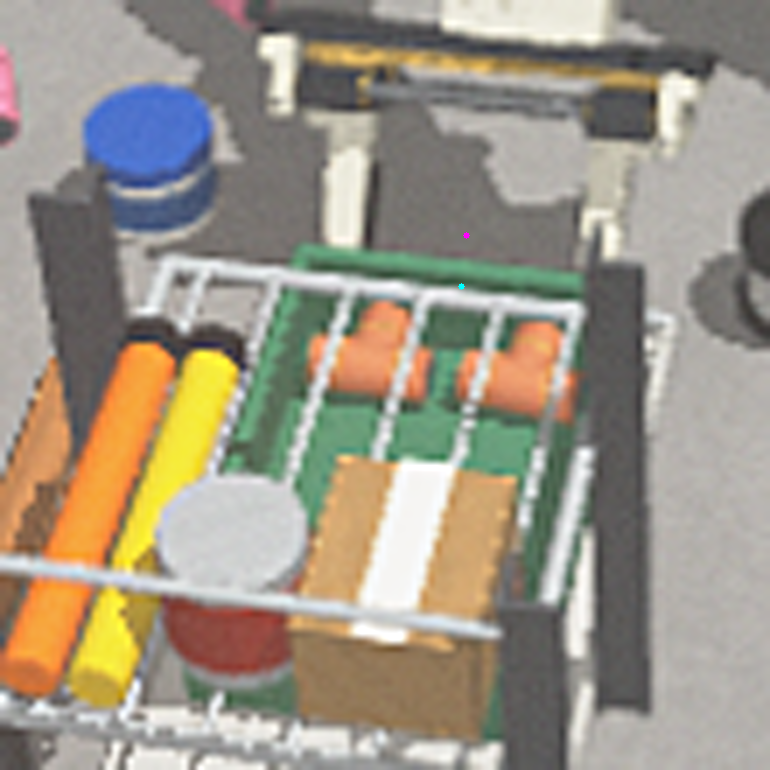

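View pics/t27.png

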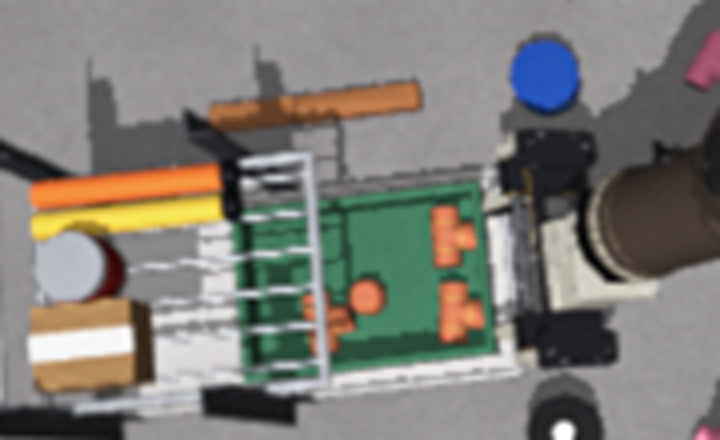

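The tray is inside the flanges, over the lip, and the force is low. I'll continue to the back stop.

Emit:
arm_command:
  plan:
    - [[-0.0065, 0.006, 0], [0.3, 0.3, 0]]
    - [[-0.013, 0.012, 0], [0.5, 0.6, 0]]
    - [[-0.0195, 0.018, 0], [0.5, 0.6, 0]]
    - [[-0.026, 0.024, 0], [0.5, 0.6, 0]]
    - [[-0.0325, 0.0305, 0.001], [0.5, 0.6, 0]]

```text
clock: 25.85
position: [0.5392, 0.1717, 0.0237]
ee_rot: [-0.761, 1.41, -0.593]
force: [0.3, -3.4, 1.4]
width: 1.001
```

```bash
python3 -c "
from h import *
mv(rk(0.085,0,.051),goal(6.5,40))
T=get_image('top')
cv2.imwrite('pics/t28.png',cv2.resize(T['color'][130:240,60:240][:,:,::-1],None,fx=4,fy=4,interpolation=cv2.INTER_CUBIC))
"; python3 look.py s28 170 210 110 110 7
```

```text
t 25.85 real [0.5429 0.1573 0.053 ] F [ 0.3 -3.4  1.4] w 92.1
shift [-0.0293  0.0272  0.0014] turn [0.07 0.08 0.08]
25.9 [0.542 0.159 0.053] [-0.033  0.64   0.368] 92.17197650552345
[443.907 243.742]
[438.7   295.632]
```

View pics/s28.png

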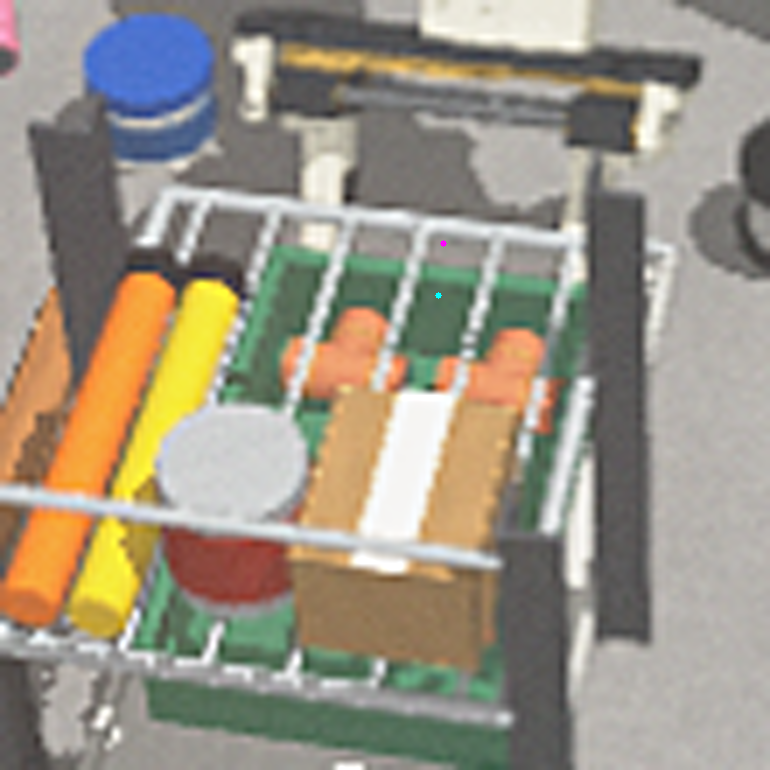

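View pics/t28.png

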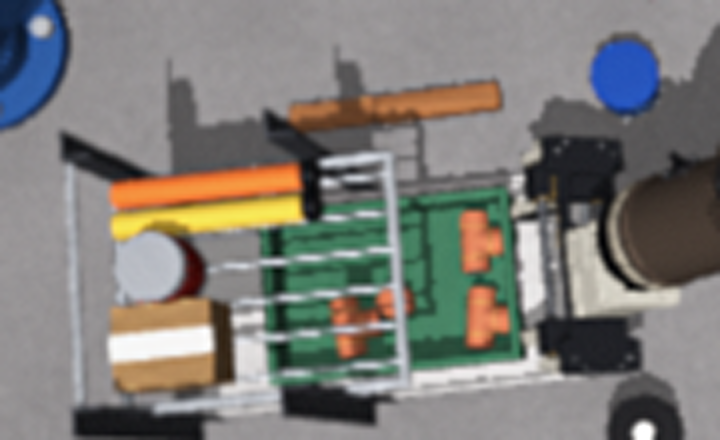

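Emit:
arm_command:
  plan:
    - [[-0.006, 0.0054, 0], [0, 0, 0]]
    - [[-0.012, 0.0109, 0], [0, 0, 0]]
    - [[-0.0175, 0.0163, 0], [0, 0, 0]]
    - [[-0.0235, 0.0218, 0], [0, 0, 0]]
    - [[-0.029, 0.027, 0.001], [0, 0, 0]]

```text
clock: 26.45
position: [0.5354, 0.2112, 0.0215]
ee_rot: [-0.761, 1.41, -0.593]
force: [-0.1, -3.2, 2.2]
width: 0.997
```

```bash
python3 -c "
from h import *
mv(rk(0.105,0,.051),goal(6.5,40))
T=get_image('top')
cv2.imwrite('pics/t29.png',cv2.resize(T['color'][130:240,60:240][:,:,::-1],None,fx=4,fy=4,interpolation=cv2.INTER_CUBIC))
"; python3 look.py s29 150 230 120 120 6
```

```text
t 26.45 real [0.5391 0.1967 0.0508] F [-0.1 -3.2  2.2] w 91.7
shift [-0.0157  0.0129  0.0008] turn [0.09 0.07 0.07]
26.5 [0.539 0.198 0.051] [ 0.877  0.325 -0.067] 91.95343650111705
[481.128 150.199]
[476.595 195.49 ]
```

View pics/s29.png

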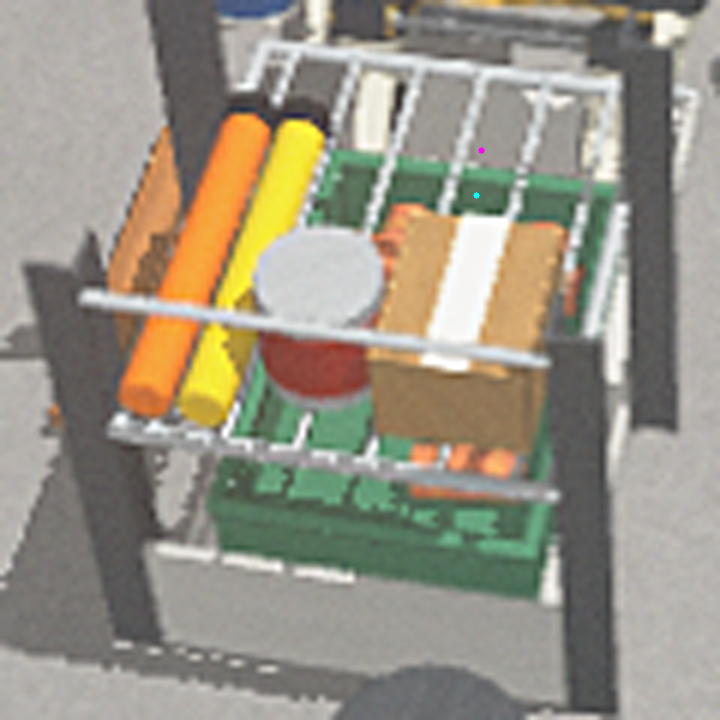

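View pics/t29.png

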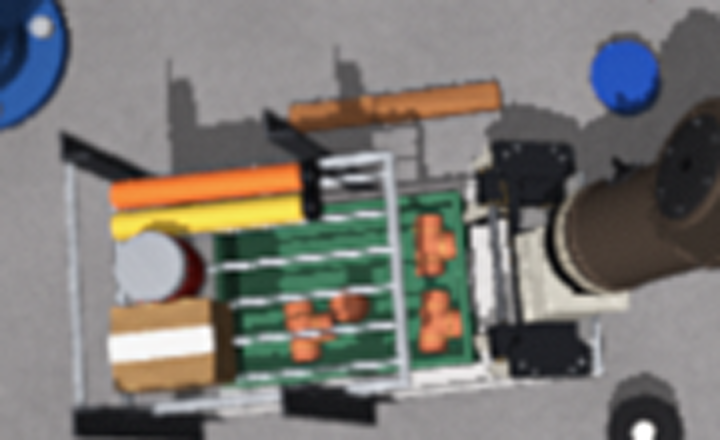

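Emit:
arm_command:
  plan:
    - [[-0.004, 0.0033, 0], [0, 0, 0]]
    - [[-0.008, 0.0066, 0], [0, 0, 0]]
    - [[-0.0115, 0.0095, 0], [0, 0, 0]]
    - [[-0.0135, 0.0112, 0], [0, 0, 0]]

```text
clock: 26.95
position: [0.5336, 0.2282, 0.0215]
ee_rot: [-0.761, 1.41, -0.593]
force: [0.2, -2.9, 0.1]
width: 1.007
```

Emit:
arm_command:
  plan:
    - [[-0.0015, 0.0013, 0], [0, 0, 0]]
    - [[-0.003, 0.0026, 0], [0, 0, 0]]

```text
clock: 27.15
position: [0.5333, 0.2317, 0.0215]
ee_rot: [-0.761, 1.41, -0.594]
force: [0.3, -2.8, 0.3]
width: 1.0
```

```bash
python3 -c "
from h import *
mv(rk(0.11,0,.051),goal(6.5,40))
T=get_image('top')
cv2.imwrite('pics/t30.png',cv2.resize(T['color'][130:240,60:240][:,:,::-1],None,fx=4,fy=4,interpolation=cv2.INTER_CUBIC))
"; python3 look.py s30 150 230 120 120 6
```

```text
t 27.15 real [0.537  0.2173 0.0508] F [ 0.3 -2.8  0.3] w 92.0
shift [-0.0037  0.0028  0.0005] turn [0.06 0.06 0.09]
27.2 [0.537 0.218 0.051] [ 0.221 -1.971 -0.029] 91.89390477299837
[471.491 180.613]
[466.882 226.32 ]
```

View pics/s30.png

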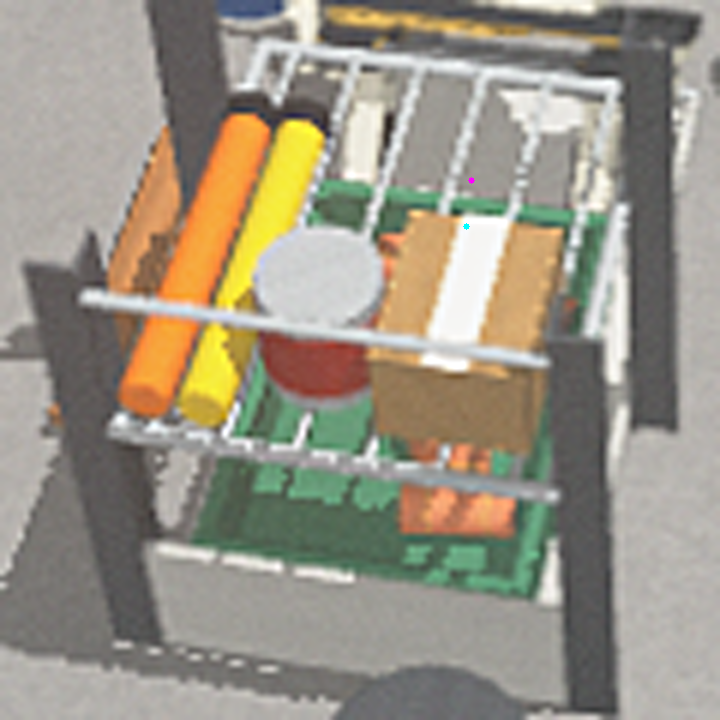

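View pics/t30.png

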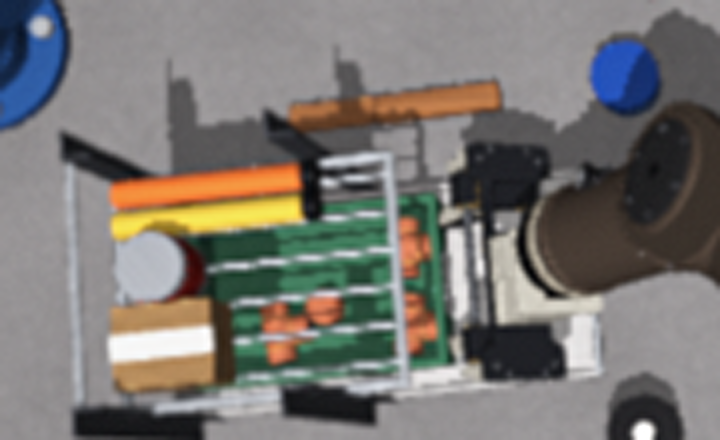

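Emit:
arm_command:
  plan:
    - [[-0.0015, 0.0013, 0], [0, 0, 0]]
    - [[-0.003, 0.0026, 0], [0, 0, 0]]

```text
clock: 27.45
position: [0.533, 0.2356, 0.0214]
ee_rot: [-0.76, 1.41, -0.594]
force: [1.0, -4.0, 0.8]
width: 0.998
```

Emit:
arm_command:
  plan:
    - [[-0.0015, 0.0013, 0], [0, 0, 0]]
    - [[-0.003, 0.0026, 0], [0, 0, 0]]

```text
clock: 27.65
position: [0.5324, 0.2398, 0.0214]
ee_rot: [-0.76, 1.41, -0.593]
force: [0.7, -2.4, 1.2]
width: 0.999
```

Emit:
arm_command:
  plan:
    - [[-0.0015, 0.0013, 0], [0, 0, 0]]
    - [[-0.003, 0.0026, 0], [0, 0, 0]]

```text
clock: 27.85
position: [0.532, 0.2437, 0.0213]
ee_rot: [-0.761, 1.41, -0.594]
force: [1.4, -7.3, 2.1]
width: 1.002
```

Emit:
arm_command:
  plan:
    - [[-0.0015, 0.0013, 0], [0, 0, 0]]
    - [[-0.003, 0.0026, 0], [0, 0, 0]]

```text
clock: 28.05
position: [0.5325, 0.2447, 0.0205]
ee_rot: [-0.761, 1.41, -0.598]
force: [-1.6, -26.6, 13.1]
width: 0.999
```

```bash
python3 -c "
from h import *
mv(rk(0.12,0,.051),goal(6.5,40))
T=get_image('top')
cv2.imwrite('pics/t31.png',cv2.resize(T['color'][150:230,130:200][:,:,::-1],None,fx=7,fy=7,interpolation=cv2.INTER_CUBIC))
"; python3 look.py s31 150 230 120 120 6
```

```text
t 28.05 real [0.5362 0.2303 0.0499] F [ -1.6 -26.6  13.1] w 91.9
shift [-0.002   0.0002 -0.0001] turn [-0.03 -0.02  0.26]
28.1 [0.536 0.23  0.05 ] [ -0.268 -19.214  10.442] 91.91006965393657
[464.177 201.485]
[459.489 247.407]
```

View pics/s31.png

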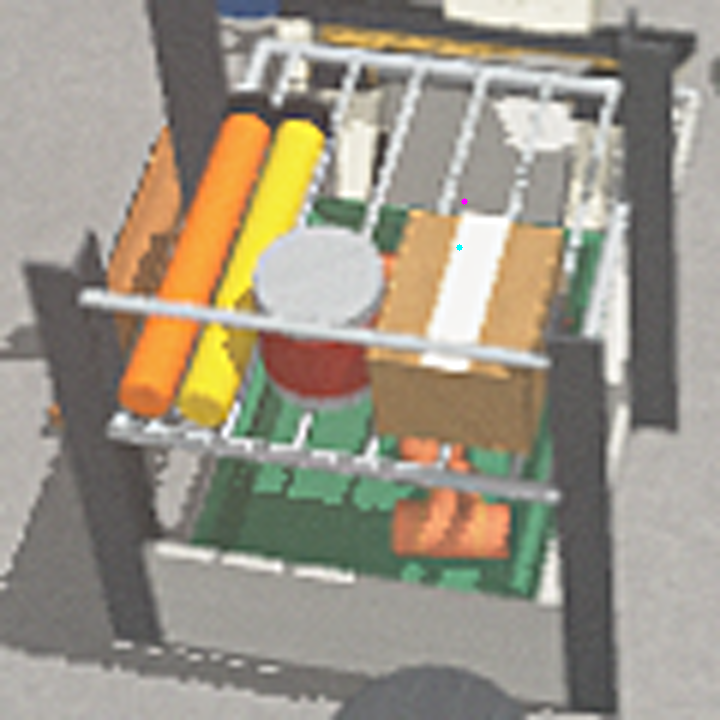

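View pics/t31.png

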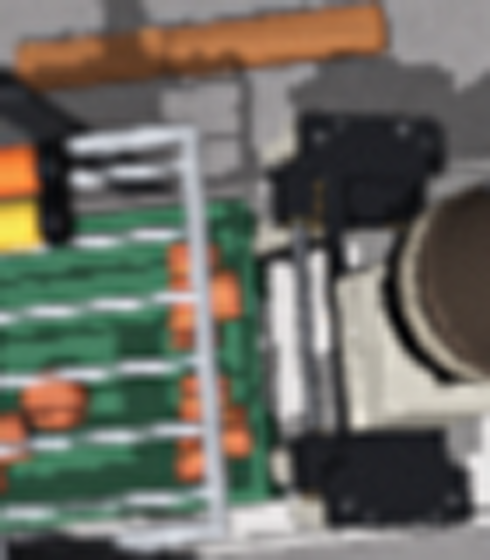

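The force rose to 27 N, so the tray is against the back stop. I'll back straight off and check.

Emit:
arm_command:
  plan:
    - [[0.006, -0.005, 0], [0, 0, 0]]
    - [[0.02, -0.0165, 0], [0, 0, 0]]
    - [[0.045, -0.037, 0], [0, 0, 0]]
    - [[0.08, -0.067, 0], [0, 0, 0]]
    - [[0.115, -0.096, 0], [0, 0, 0]]

```text
clock: 28.65
position: [0.5484, 0.097, 0.0212]
ee_rot: [-0.761, 1.41, -0.592]
force: [0.5, -0.2, 0.2]
width: 0.998
```

Emit:
arm_command:
  plan:
    - [[0.02, -0.04, 0], [0, 0, 0]]
    - [[0.04, -0.09, 0], [0, 0, 0]]
    - [[0.06, -0.13, 0], [0, 0, 0]]
    - [[0.09, -0.15, 0], [0, 0, 0]]
    - [[0.12, -0.16, 0], [0, 0, 0]]

```text
clock: 29.15
position: [0.5719, -0.0985, 0.0679]
ee_rot: [-0.759, 1.409, -0.597]
force: [-0.4, -0.4, -0.4]
width: 0.997
```

```bash
python3 - <<'E'
from h import *
np.set_printoptions(precision=4,suppress=True)
T=get_image('top');S=get_image('side');s=observe();print(s['clock'],s['force'],s['position'])
cv2.imwrite('pics/t32.png',cv2.resize(T['color'][140:235,60:240][:,:,::-1],None,fx=4.4,fy=4.4,interpolation=cv2.INTER_CUBIC))
cv2.imwrite('pics/s32.png',cv2.resize(S['color'][220:360,140:280][:,:,::-1],None,fx=4,fy=4,interpolation=cv2.INTER_CUBIC))
cv2.imwrite('pics/ft.png',cv2.resize(T['color'][:,:,::-1],None,fx=1.5,fy=1.5))
for n,z,lst in(("tray_back",.0515,0),("tray_front",.0515,0),("tray_center",.0305,0),("flux_jar_mid",.024,1),("solder_spool_mid",.022,1),("brush_mid",.009,1),("pipe_cutter_mid",.02,1)):
  for nm,P in(("S",S),("T",T)):
    for d in place_of(P,n)[:2]:
        X=onz(P,d["point"],z); print(n,nm,round(d["confidence"],2),X[:2],"rack",round((X-RO)@XR,4),round((X-RO)@YR,4))
E
```

```text
29.25 [-1.2403 -0.3873 -1.3176] [ 0.5707 -0.1013  0.0642]
tray_back S 0.73 [0.5316 0.2459] rack 0.1345 0.0029
tray_back T 0.78 [0.5236 0.2421] rack 0.1315 0.0113
tray_back T 0.59 [0.5414 0.2681] rack 0.1555 -0.0092
tray_front S 0.89 [0.504  0.4477] rack 0.3381 0.0092
tray_front T 0.57 [0.5082 0.4425] rack 0.3324 0.0056
tray_front T 0.39 [0.5321 0.1051] rack -0.0056 0.0171
tray_center S 0.9 [0.5257 0.3466] rack 0.2352 -0.0018
tray_center T 0.84 [0.5203 0.3509] rack 0.2401 0.0032
flux_jar_mid S 0.68 [0.7165 0.0997] rack -0.0303 -0.1658
flux_jar_mid S 0.58 [ 0.4869 -0.6568] rack -0.7587 0.1416
flux_jar_mid T 0.67 [0.5139 0.4586] rack 0.3478 -0.0017
flux_jar_mid T 0.53 [0.7164 0.0835] rack -0.0464 -0.164
solder_spool_mid S 0.92 [0.4097 0.053 ] rack -0.0447 0.1442
solder_spool_mid T 0.85 [0.4227 0.0586] rack -0.0405 0.1308
solder_spool_mid T 0.74 [0.5191 0.3507] rack 0.24 0.0043
brush_mid S 0.7 [0.5415 0.221 ] rack 0.1086 -0.0043
brush_mid S 0.56 [0.6936 0.2822] rack 0.1536 -0.1621
brush_mid T 0.71 [0.6875 0.283 ] rack 0.1551 -0.1561
pipe_cutter_mid S 0.75 [ 0.3528 -0.3287] rack -0.4183 0.2407
pipe_cutter_mid T 0.45 [ 0.3626 -0.3332] rack -0.4238 0.2314
```

View pics/t32.png

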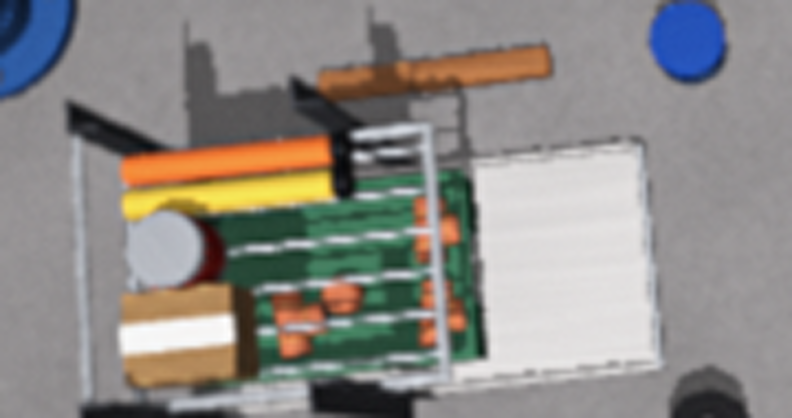

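View pics/s32.png

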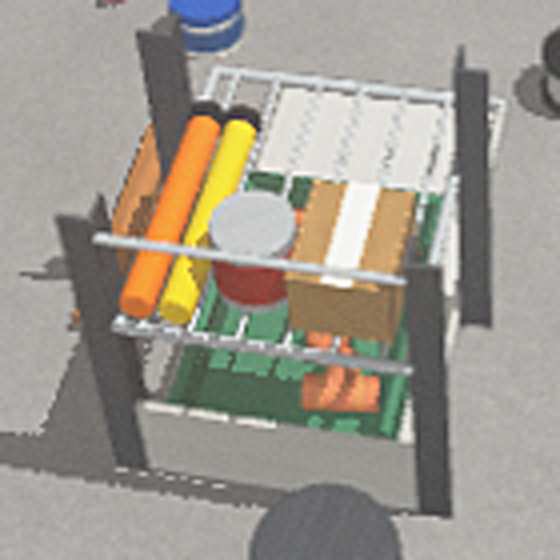

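```bash
python3 - <<'E'
from h import *
T=get_image('top')
q=lambda x,y,z: onz(T,((x+.5)/4.4-.5+60,(y+.5)/4.4-.5+140),z)
for p in((467,172,.0515),(487,356,.0515),(642,140,.017),(660,366,.017)):
    X=q(*p)-RO; print(p,round(X@XR,4),round(X@YR,4))
E
```

```text
(467, 172, 0.0515) 0.1284 -0.0696
(487, 356, 0.0515) 0.1221 0.0715
(642, 140, 0.017) -0.0025 -0.0886
(660, 366, 0.017) -0.0029 0.0886
```

```bash
python3 -c "
from cell import *
print(sign_off(), observe()['clock'])"
```

```text
the job is handed in; nothing more can be done
the job is handed in; nothing more can be done
```

The job is handed in at about 29.5 s of the 72 s; no verdict was reported. By my last checks, the tray is on the deck against the back stop with all four fittings in it.

**What I did**
- **Stray tee:** I put it in the tray's front corner. My first grasp closed on air because the real fingertips sit about 32 mm from where the reported tool position puts them. I measured that offset by touching the bench and corrected for it.
- **Front edge onto the lip:** I pinched the front rim, raised it about 26 mm and towed the tray to the lip with its back end dragging on the bench. I set it down 15–20 mm past the lip.
- **Push home:** I pushed from behind with two open fingers tilted 40°, using 3–7 N, until the force rose to 27 N at the stop. Then I backed the gripper clear.

**Last checks**
- **Distance to the stop:** the back rim is at rack x ≈ 0.122–0.128 m, which puts the front rim axis at about 0.33 m. It has to be above 0.3205 m.
- **Sideways and yaw:** the tray's middle is within about 3 mm of the rack's centre line. The two back corners differ by 6 mm, so it may be turned by about 2°.
- **Flatness:** I only judged this from the pictures. With the tray assumed flat on the deck, the measured positions fit.
- **Fittings:** all four show inside the tray.
- **Bystanders:** jar, spool, brush and pipe cutter were found within about 15 mm of their start, which is the detectors' scatter. I did not re-measure the firebrick or torch, and the arm did not work near them after the start.
- **Disagreements:** the detectors gave 0.332 and 0.338 m for the front rim, and the second is slightly more than the stop allows. A few low-confidence detections were plainly other objects.

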